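# Fetch the pepper mill from behind the canisters

## Task

Get the pepper mill out for the table: first take all three canisters off the condiment stand and stand them on the chopping board at the side, then lift the mill straight up out of its sleeve and stand it in the middle of the round tray. After that put each canister back on the very cork pad it came from, centred as it was, keeping everything upright and leaving the spice jar, the sugar pot and the salt cellar where they are.

Things in the scene. Friction and masses are not known exactly. Their poses are not given: they have to be found in the camera images.
- stand: fixed oak stand, board 170 (its x) x 230 (its y) x 10 mm. Origin: centre of its underside, on the counter; z up; x points to its low back rail (at x +80, top 55 mm above the counter). Three round cork pads, 74 mm wide, tops 12 mm above the counter, centred at (x, y) = (+35, +70), (+35, -70), (-35, 0) mm, a canister on each. Dark sleeve at (+35, 0), 58 mm wide, rim 45, floor 15 mm up.
- cream_canister: closed cylindrical storage canister, cream with a pale oak lid, upright, 60 mm diameter all the way up, 150 mm tall with its flat lid (the lid is fixed on), 0.25 to 0.5 kg. Origin: centre of its underside; z up along its axis. Starts on one of the three cork pads of the stand; which one changes.
- green_canister: closed cylindrical storage canister, sage green with a green lid, upright, 60 mm diameter all the way up, 150 mm tall with its flat lid (the lid is fixed on), 0.25 to 0.5 kg. Origin: centre of its underside; z up along its axis. Starts on one of the three cork pads of the stand; which one changes.
- black_canister: closed cylindrical storage canister, black with a black lid, upright, 60 mm diameter all the way up, 150 mm tall with its flat lid (the lid is fixed on), 0.25 to 0.5 kg. Origin: centre of its underside; z up along its axis. Starts on one of the three cork pads of the stand; which one changes.
- pepper_mill: squat pepper mill, 40 mm diameter, 87 mm tall, 0.1 to 0.2 kg: dark straight foot 44 mm high, steel band, red-brown head (straight to 72 mm) with small steel knob. Origin: centre of its underside; z up its axis. Starts 30 mm deep in the stand's sleeve, 1 mm clearance all round; slides up freely. The canisters crowd it: fingers do not fit round it until they are gone.
- side_board: fixed rectangular brown wooden chopping board lying flat, 290 mm (its x) by 130 mm (its y), 18 mm thick: the side area, left or right of the stand. Origin: centre of its underside, on the counter; z up. Its length takes three canisters in a row.
- serving_tray: fixed round flat tray of dark blue-grey slate, 190 mm diameter, 10 mm thick, on the other side of the stand. Origin: centre of its underside, on the counter; z up.
- spice_jar: bystander: small spice jar, amber with a red lid, 40 mm diameter, 54 mm tall, on a robot-side corner of the stand's board. Origin: centre of its underside.
- sugar_pot: bystander: small white lidded sugar pot, 42 mm diameter, 53 mm tall, on the other robot-side corner of the stand's board. Origin: centre of its underside.
- salt_cellar: bystander: low salt cellar, blue with white salt in it, 42 mm diameter, 24 mm tall, on the serving tray near its edge, 68 mm from its centre. Origin: centre of its underside.
Things that resemble listed ones, but are neither listed nor needed, are in the scene too. Of the things that look like the green_canister, the largest one is meant.

How it is judged:
By the outcome, as a careful person would: the job done as asked, in the order asked, and still so for the second after the job is handed in, with the robot touching nothing.
It also fails if it takes over 144 s, if anything falls off the work surface, if the arm or the gripper's body presses on something with over 40 N, if the wrist force passes 120 N, or if a joint passes its speed limit or range.

## Robot

A 6-joint arm with a two-finger parallel gripper is mounted at the origin on the work surface. World frame = base frame: x ahead of the robot, y to its left, z up, the work surface at z = 0. Lengths are in m, angles in rad, forces in N, time in s.
With the tool pointing down it reaches from about 0.375 to 0.925 m from the base axis. Payload 5.7 kg.
Tool frame: the origin (TCP) lies on the centre line of the jaws, within the pads' length; the fingertips stand 22 mm ahead of it and the grasp point (between the pads) lies 3 mm ahead of it (bot.finger_overhang is the distance from the TCP to the fingertips, in m); z points along the fingers, y is the line along which they close (so a half turn about z gives the same grasp; the last joint's range is limited). The gripper opens to 88 mm and grips with 3 to 60 N. Pads are 20 mm wide; open, the fingers measure 115 mm over their backs; the gripper's body (75 mm by 178 mm) begins 61 mm behind the grasp point.
Start: joints at [1.115, 0.359, 1.51, -0, 1.272, -0.115], TCP at [0.201, 0.565, 0.245] pointing down, gripper open.
Joint ranges: [-2.97, 2.97], [-1.01, 2.36], [0.21, 2.38], [-0.96, 4.11], [0.2, 2.71], [-2.98, 2.98]. Speed limits (rad/s): [2.39, 2.39, 3.14, 3.14, 3.14, 3.14].

## Interface

Orientations are given as [roll, pitch, yaw] about the fixed x, y, z axes, in that order (R = Rz(yaw) Ry(pitch) Rx(roll)).
In Python, from workcell import readout, capture, camera_info, workorder, bot gives the robot as it stands.
- The arm moves only by the tool step_arm, never from a script. Its arguments are lists of equal length, an entry for each row: "xyz": the shift along the tool's x, y, z in m, a list of three; "yaw": the turn about the tool's z in degrees; "claw": the finger opening in m, from 0 to 0.0878. In form: {"xyz": [[x, y, z], ...], "yaw": [yaw, ...], "claw": [claw, ...]}. A call has 1 to 10 rows; each row shifts and turns the commanded pose from where the row before left it, along the tool's axes as they then stand; what a row does not reach is not made up. A row lasts 1/10 s, in which the tool goes at most 50 mm and 8.59 degrees, less where a joint would pass 70% of its speed; a pose out of reach is approached as far as the arm can. A call is refused whole if a number of a shift passes 0.05 or a number of a turn 8.59, either way. A call with a gripper value outside its range is refused whole. The fingers move at their own pace and stop on an object; "newtons" is the grip in N (left out, the last holds). Time passes only in rows, so rows that do not move let the fingers close. It gives the time, the measured TCP pose, the force, the opening and the grip force at its end, in the units of the state.
- readout.sense(): the state, without advancing time (a new reading comes with each control period).
- capture(name): name is "scene" or "top" or "wrist"; returns the picture (400x640x3 uint8, red, green, blue); there is no depth.
- camera_info(name): a dict with "fovy" (degrees; the focal length in pixels is half the picture's height over the tangent of half this angle, whatever the lens; pixels are square), "cx", "cy" (the principal point, pixels), "cam_to_world" (4x4, takes a point from camera to world coordinates); the wrist camera has in their place "hand_eye" (4x4, takes a point from camera to tool coordinates, whose origin is the TCP and whose axes are the flange's). Camera axes: x right, y up, looking along -z (the intrinsics and any distortion apply to the point x, -y, -z); pixel columns grow to the right and rows downward; lengths in m; the calibration is good to about 2 mm. A picture is of the moment at which its call begins: read the wrist's pose just before it. camera_info takes no time and is no camera call.
- workorder.job_done(): hands the job in; it is judged then, once.
The state is a dict: "time": time; "joint_positions": joint angles; "joint_velocities": joint speeds; "joint_efforts": joint torques, N m; "tool_pos": TCP position; "ee_rot": TCP orientation; "force": force on the tool from outside, world axes, zero at the start; "moment": the same for the moment, N m; "opening": finger opening in m; "finger_force": force on a finger pad.
Only numpy, scipy, OpenCV 4.12 (cv2) and the standard library are available. Lean on these libraries where they do the work, as an engineer would, in place of code of your own. Each camera call takes 0.05 s, during which the arm holds its last target. There are 200 camera calls.

## Working session

There is one attempt and no reset: what is moved stays moved. The work goes in short steps, Python scripts to look and compute and a tool call to move; the robot and the scene stay as the last step left them, time stands still between calls to the robot, and variables do not carry over. Pictures are saved under pics/ and viewed, at most 14 in all, crops included, and the job is handed in when it is done.

Besides the shell and the picture viewer there is one more tool, called after "Request:" in YAML: its name, and indented under it one key for each argument. step_arm: Moves the arm, as the interface text tells. Its arguments: {"type":"object","properties":{"xyz":{"type":"array"},"yaw":{"type":"array"},"claw":{"type":"array"},"newtons":{"type":"number"}},"required":["xyz","yaw","claw"]}

```bash
ls; mkdir -p pics; python3 - <<'E'
from workcell import readout,capture,camera_info
import cv2,numpy as np
s=readout.sense();print({k:np.round(v,3) for k,v in s.items()})
for n in("scene","top","wrist"):
    i=camera_info(n);print(n,{k:np.round(v,4).tolist() if not isinstance(v,str) else v for k,v in i.items()})
    im=capture(n);cv2.imwrite(f"pics/{n}0.png",im[:,:,::-1])
E
```

```text
pics
{'time': np.float64(0.0), 'joint_positions': array([ 1.115,  0.359,  1.511, -0.   ,  1.272, -0.115]), 'joint_velocities': array([-0.   , -0.   , -0.001, -0.001,  0.001, -0.001]), 'joint_efforts': array([ 4.0000e-03, -5.1536e+01, -2.7073e+01,  6.8000e-02,  3.5000e-02,
       -0.0000e+00]), 'tool_pos': array([0.2  , 0.565, 0.244]), 'ee_rot': array([-3.14 , -0.   ,  2.801]), 'force': array([ 0.244,  0.247, -0.452]), 'moment': array([ 0.022, -0.011,  0.034]), 'finger_force': np.float64(0.0), 'opening': np.float64(0.088)}
scene {'fovy': 45.8819, 'cx': 319.0902, 'cy': 201.8205, 'cam_to_world': [[0.8943, -0.3736, 0.2464, 0.8656], [0.4474, 0.7554, -0.4788, -0.5691], [-0.0072, 0.5384, 0.8427, 1.0452], [0.0, 0.0, 0.0, 1.0]]}
top {'fovy': 44.5727, 'cx': 322.3249, 'cy': 200.8895, 'cam_to_world': [[-0.0064, 0.9811, -0.1932, 0.3708], [-1.0, -0.0076, -0.0055, 0.0094], [-0.0068, 0.1931, 0.9812, 1.122], [0.0, 0.0, 0.0, 1.0]]}
wrist {'fovy': 64.4104, 'cx': 313.4625, 'cy': 196.1635, 'hand_eye': [[-0.0, 0.9681, 0.2507, 0.0677], [1.0, -0.0002, 0.0008, 0.0001], [0.0008, 0.2507, -0.9681, -0.1396], [0.0, 0.0, 0.0, 1.0]]}
```

View pics/top0.png

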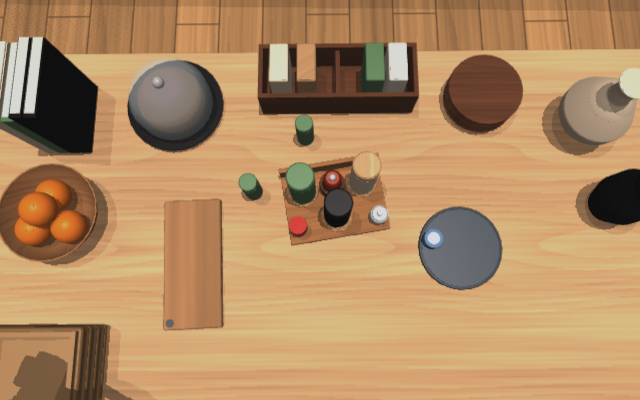

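View pics/scene0.png

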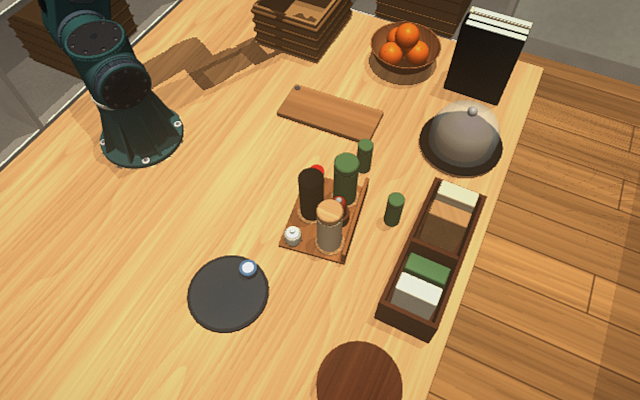

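The top view shows the stand at about (335,198), with the green lid at (300,175), black at (338,200), cream at (366,165) and the mill at (332,178). The chopping board is at (193,264) and the tray at (460,248), with the salt cellar at (433,239). There are three green candidates: (300,183) on the stand, plus smaller ones at (305,130) and (251,186). The one on the stand is the largest, so that is the one meant. I'll confirm it in an enlarged crop.

```bash
cat > h.py <<'E'
import numpy as np,cv2
from workcell import readout,capture,camera_info
from scipy.spatial.transform import Rotation as R
def cam(n,s=None):
    i=camera_info(n);f=200/np.tan(np.radians(i["fovy"])/2)
    if n=="wrist":
        T=np.eye(4);T[:3,:3]=R.from_euler("xyz",s["ee_rot"]).as_matrix();T[:3,3]=s["tool_pos"];T=T@np.array(i["hand_eye"])
    else:T=np.array(i["cam_to_world"])
    return f,i["cx"],i["cy"],T
def ray(c,px,z):
    f,cx,cy,T=c;d=T[:3,:3]@np.array([(px[0]-cx)/f,-(px[1]-cy)/f,-1]);o=T[:3,3]
    return (o+d*(z-o[2])/d[2])[:2]
def proj(c,p):
    f,cx,cy,T=c;q=T[:3,:3].T@(np.array(p)-T[:3,3]);return np.array([cx-f*q[0]/q[2],cy+f*q[1]/q[2]])
E
python3 - <<'E'
from h import *
im=cv2.imread("pics/top0.png");c=cam("top")
cv2.imwrite("pics/crop0.png",cv2.resize(im[105:260,225:405],None,fx=4,fy=3.8,interpolation=cv2.INTER_CUBIC)[:590])
for n,p,z in[("green",(300,174),.162),("black",(338,200),.162),("cream",(366,164),.162),("mill",(333,176),.1),("tray",(460,248),.01),("salt",(433,239),.024),
 ("b1",(166,200),.018),("b2",(220,199),.018),("b3",(222,327),.018),("b4",(164,328),.018),("spice",(298,225),.064),("sugar",(379,213),.063),("s1",(292,243),.01),("s2",(389,228),.01)]:print(n,ray(c,p,z).round(4))
E
```

```text
green [0.6157 0.0597]
black [ 0.5614 -0.0167]
cream [ 0.6356 -0.0746]
mill [ 0.6265 -0.0083]
tray [ 0.4781 -0.2969]
salt [ 0.4974 -0.2335]
b1 [0.593  0.3769]
b2 [0.5944 0.252 ]
b3 [0.3075 0.2378]
b4 [0.3061 0.3654]
spice [0.5257 0.0689]
sugar [ 0.5512 -0.1092]
s1 [0.4922 0.0855]
s2 [ 0.5251 -0.137 ]
```

View pics/crop0.png

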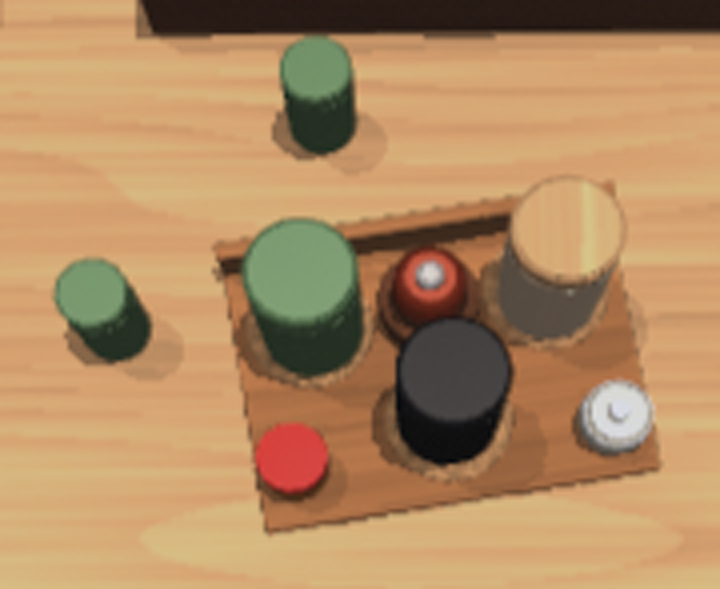

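The crop confirms it: the large green canister is on the stand's +y pad, cream is on the -y pad and black is on the front pad. The other two green cylinders off the stand are clearly smaller. The stand yaw is about 8.4°. Next I'll move the wrist over the stand for a closer measurement.

Request:
step_arm:
  xyz:
    - [0,0,-0.03]
    - [0,0,-0.03]
    - [0,0,-0.03]
    - [0,0,-0.03]
  yaw: [7,7,7,7]
  claw: [0.0878,0.0878,0.0878,0.0878]

```text
time: 0.55
tool_pos: [0.2003, 0.5651, 0.3654]
ee_rot: [-3.141, 0.0, 2.307]
force: [0.3, 1.2, -0.0]
opening: 0.0878
finger_force: 0.0
```

Request:
step_arm:
  xyz:
    - [-0.0194,-0.039,0]
    - [-0.0194,-0.039,0]
    - [-0.0194,-0.039,0]
    - [-0.0194,-0.039,0]
    - [-0.0194,-0.039,0]
    - [-0.0194,-0.039,0]
    - [-0.0194,-0.039,0]
    - [-0.0194,-0.039,0]
    - [-0.0194,-0.039,0]
    - [-0.0194,-0.039,0]
  yaw: [0,0,0,0,0,0,0,0,0,0]
  claw: [0.0878,0.0878,0.0878,0.0878,0.0878,0.0878,0.0878,0.0878,0.0878,0.0878]

```text
time: 1.55
tool_pos: [0.0428, 0.1574, 0.3642]
ee_rot: [-3.141, 0.0, 2.314]
force: [0.7, -0.1, 0.4]
opening: 0.0879
finger_force: 0.0
```

Request:
step_arm:
  xyz:
    - [-0.0194,-0.039,0]
    - [-0.0194,-0.039,0]
    - [-0.0194,-0.039,0]
    - [-0.0194,-0.039,0]
    - [-0.0194,-0.039,0]
    - [-0.0194,-0.039,0]
    - [0,0,0]
    - [0,0,0]
    - [0,0,0]
  yaw: [0,0,0,0,0,0,0,0,0]
  claw: [0.0878,0.0878,0.0878,0.0878,0.0878,0.0878,0.0878,0.0878,0.0878]

```text
time: 2.45
tool_pos: [0.0212, 0.0513, 0.3632]
ee_rot: [-3.092, 0.027, 2.317]
force: [0.3, -0.3, -0.6]
opening: 0.0877
finger_force: 0.0
```

```bash
python3 - <<'E'
from h import *
s=readout.sense();im=capture("wrist")[:,:,::-1].copy();cv2.imwrite("pics/w1.png",im);np.save("pics/w1.npy",np.r_[s["tool_pos"],s["ee_rot"]])
print(s["time"],s["tool_pos"],s["ee_rot"],s["joint_positions"].round(2) if hasattr(s["joint_positions"],"round") else s["joint_positions"])
E
```

```text
2.45 [0.02122724 0.05128324 0.36323887] [-3.09196848  0.02655905  2.31714198] [ 0.05 -0.75  2.05 -0.05  1.86 -0.71]
```

View pics/w1.png

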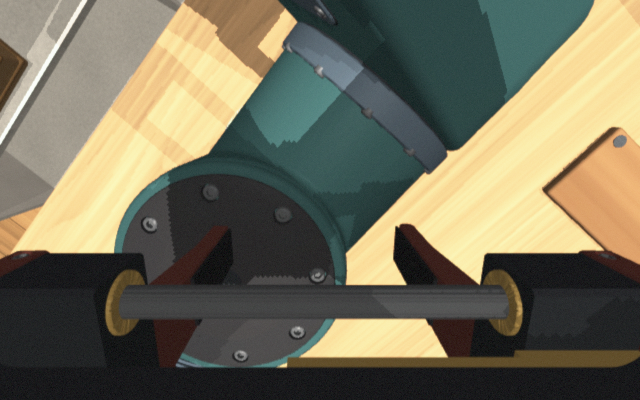

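The wrist picture shows the base itself. The yaw sign is about the tool's down axis, so I turned the wrong way. Nothing was touched. I'll move straight out forward and correct the yaw afterwards.

Request:
step_arm:
  xyz:
    - [-0.014,0.015,0]
    - [-0.014,0.015,0]
    - [-0.02,0.022,0]
    - [-0.02,0.022,0]
    - [-0.02,0.022,0]
  yaw: [0,0,0,0,0]
  claw: [0.0878,0.0878,0.0878,0.0878,0.0878]

```text
time: 3.0
tool_pos: [0.1527, 0.0518, 0.3607]
ee_rot: [-3.092, 0.027, 2.318]
force: [0.1, -0.4, -0.2]
opening: 0.0877
finger_force: 0.0
```

Request:
step_arm:
  xyz:
    - [-0.033,0.026,0]
    - [-0.033,0.026,0]
    - [-0.033,0.026,0]
    - [-0.033,0.026,0]
    - [-0.033,0.026,0]
    - [-0.033,0.026,0]
    - [-0.033,0.026,0]
    - [-0.033,0.026,0]
    - [-0.033,0.026,0]
    - [-0.033,0.026,0]
  yaw: [0,0,0,0,0,0,0,0,0,0]
  claw: [0.0878,0.0878,0.0878,0.0878,0.0878,0.0878,0.0878,0.0878,0.0878,0.0878]

```text
time: 4.0
tool_pos: [0.5683, -0.0139, 0.3559]
ee_rot: [-3.091, 0.026, 2.318]
force: [0.4, 0.7, 0.8]
opening: 0.0877
finger_force: 0.0
```

Request:
step_arm:
  xyz:
    - [0,0,0]
    - [0,0,0]
    - [0,0,0]
    - [0,0,0]
    - [0,0,0]
    - [0,0,0]
    - [0,0,0]
    - [0,0,0]
    - [0,0,0]
  yaw: [-8,-8,-8,-8,-8,-8,-8,0,0]
  claw: [0.0878,0.0878,0.0878,0.0878,0.0878,0.0878,0.0878,0.0878,0.0878]

```text
time: 4.9
tool_pos: [0.5664, -0.0145, 0.3563]
ee_rot: [-3.091, -0.027, -2.994]
force: [0.4, -0.3, -0.8]
opening: 0.088
finger_force: 0.0
```

```bash
python3 - <<'E'
from h import *
s=readout.sense();im=capture("wrist")[:,:,::-1].copy();cv2.imwrite("pics/w2.png",im);np.save("pics/w2.npy",np.r_[s["tool_pos"],s["ee_rot"]])
print(s["time"],s["tool_pos"],s["ee_rot"],np.round(s["joint_positions"],3))
print(R.from_euler("xyz",s["ee_rot"]).as_matrix().round(3))
E
```

```text
4.9 [ 0.56644115 -0.01452125  0.35629126] [-3.09137541 -0.02678629 -2.99375444] [-0.112  0.24   1.407 -0.056  1.507 -1.828]
[[-0.989 -0.148 -0.019]
 [-0.147  0.988 -0.054]
 [ 0.027 -0.05  -0.998]]
```

View pics/w2.png

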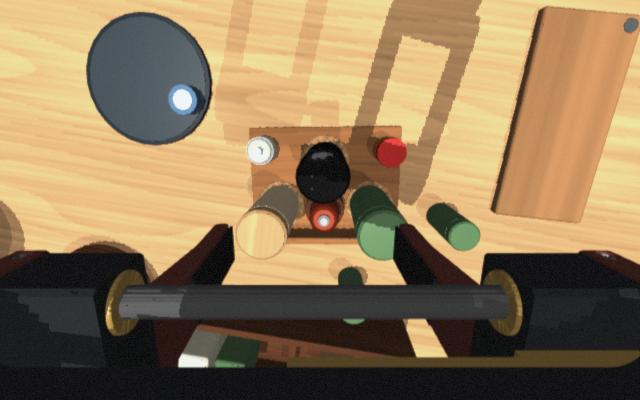

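The picture shows the stand from above: black lid about (324,175), green lid (379,237), cream lid (262,232), mill knob (323,221). The tool has kept a 3.3° tilt from passing near the base. I'll use a yaw where that tilt is about the closing line, so a canister still hangs upright in the grip. First I'll measure, by back-projecting the lid contours.

```bash
cat > meas.py <<'E'
from h import *
def circ(c,im,seed,lo,hi,z,name,win=30):
    hsv=cv2.cvtColor(im,cv2.COLOR_BGR2HSV);m=cv2.inRange(hsv,np.array(lo),np.array(hi))
    w=np.zeros_like(m);w[max(0,seed[1]-win):seed[1]+win,max(0,seed[0]-win):seed[0]+win]=255;m&=w
    m=cv2.morphologyEx(m,cv2.MORPH_OPEN,np.ones((3,3)))
    cs=cv2.findContours(m,cv2.RETR_EXTERNAL,cv2.CHAIN_APPROX_NONE)[0]
    if not cs:print(name,"none");return
    k=max(cs,key=cv2.contourArea)[:,0,:]
    P=np.array([ray(c,p,z) for p in k]).astype(np.float32)*1000
    (x,y),r=cv2.minEnclosingCircle(P);e=cv2.fitEllipse(P)
    print(name,"px",k.mean(0).round(),"circle",round(x,1),round(y,1),"r",round(r,1),"ell",np.round(e[0],1),np.round(np.array(e[1])/2,1))
E
python3 - <<'E'
from meas import *
def st(n):
    v=np.load(n);return dict(tool_pos=v[:3],ee_rot=v[3:])
V={"top":(cam("top"),cv2.imread("pics/top0.png")),"scene":(cam("scene"),cv2.imread("pics/scene0.png")),"w":(cam("wrist",st("pics/w2.npy")),cv2.imread("pics/w2.png"))}
S={"green":dict(top=(300,174),scene=(346,163),w=(379,238)),"black":dict(top=(338,200),scene=(311,178),w=(324,170)),"cream":dict(top=(366,164),scene=(329,211),w=(262,232)),"spice":dict(top=(298,225),scene=(317,172),w=(391,152)),"tray":dict(top=(460,248),scene=(228,292),w=(150,78))}
for n in S:
  for v,(c,im) in V.items():
    hsv=cv2.cvtColor(im,cv2.COLOR_BGR2HSV);p=S[n][v];q=hsv[p[1],p[0]].astype(int)
    Z=dict(spice=.064,tray=.01).get(n,.162)
    if n in("black",):lo,hi=[0,0,38],[180,90,95]
    elif n=="tray":lo,hi=[80,20,40],[130,140,130]
    else:lo,hi=[max(0,q[0]-8),max(0,q[1]-60),max(0,q[2]-35)],[q[0]+8,min(255,q[1]+60),min(255,q[2]+60)]
    circ(c,im,p,lo,hi,Z,n+" "+v,70 if n=="tray" else 28);print("  ",q)
E
```

```text
green top px [299. 176.] circle 612.5 61.0 r 27.3 ell [612.4  60.8] [25.9 26.4]
   [ 52  67 157]
green scene px [346. 162.] circle 615.3 59.3 r 28.5 ell [615.6  59.8] [27.  27.4]
   [ 44 110 135]
green w px [378. 241.] circle 619.2 55.8 r 25.5 ell [620.3  54.8] [17.6 23.1]
   [ 55  80 170]
black top px [338. 202.] circle 557.9 -16.6 r 28.2 ell [557.5 -16.6] [26.7 27. ]
   [ 6 18 70]
black scene none
   [ 15 135  66]
black w px [321. 155.] circle 536.4 -20.7 r 10.3 ell [536.1 -22. ] [ 3.3 10.5]
   [130  36  21]
cream top px [370. 158.] circle 638.7 -74.4 r 79.9 ell [651.7 -85.3] [49.  70.8]
   [ 15 116 215]
cream scene px [329. 210.] circle 637.3 -76.3 r 29.0 ell [637.1 -76.2] [27.2 28.1]
   [ 16 136 229]
cream w px [258. 234.] circle 633.4 -75.3 r 44.0 ell [637.9 -77.9] [30.6 37.5]
   [ 18 109 239]
spice top px [298. 224.] circle 527.4 69.8 r 19.7 ell [527.2  70.2] [18.6 18.8]
   [  1 179 214]
spice scene px [311. 185.] circle 538.7 26.9 r 52.4 ell [536.8  25.5] [34.  52.5]
   [ 17 126  65]
spice w px [392. 154.] circle 528.4 70.5 r 19.7 ell [530.3  70.6] [16.6 19.6]
   [  0 195 158]
tray top px [460. 247.] circle 479.9 -296.6 r 92.7 ell [ 481.5 -306.8] [79.  94.2]
   [106  25 114]
tray scene none
   [15 18 83]
tray w px [148.  78.] circle 482.5 -295.5 r 93.7 ell [ 481.9 -295.2] [91.5 92.9]
   [103  41  99]
```

Lids, with radii of 27–29 mm against 30 as expected: green (613.5, 60), cream (637, -76), black (557.6, -17). These fit the stand layout with yaw about 9° to within 2 mm. The tray is at (481, -296), r about 93. Now I'll turn so the tilt lies about the closing axis.

Request:
step_arm:
  xyz:
    - [0,0,0]
    - [0,0,0]
    - [0,0,0]
    - [0,0,0]
    - [0,0,0]
    - [0,0,0]
    - [0,0,0]
    - [0,0,0]
    - [0,0,0]
    - [0,0,0]
  yaw: [8,8,8,8,8,8,8,8,8,8]
  claw: [0.08,0.08,0.08,0.08,0.08,0.08,0.08,0.08,0.08,0.08]

```text
time: 5.95
tool_pos: [0.5663, -0.0157, 0.3566]
ee_rot: [-3.107, 0.045, 1.888]
force: [-0.0, 0.4, -0.3]
opening: 0.0802
finger_force: 0.0
```

Request:
step_arm:
  xyz:
    - [0,0,0]
    - [0,0,0]
    - [0,0,0]
    - [0,0,0]
    - [0,0,0]
    - [0,0,0]
    - [0,0,0]
  yaw: [8,8,8,8,6,0,0]
  claw: [0.08,0.08,0.08,0.08,0.08,0.08,0.08]

```text
time: 6.65
tool_pos: [0.5663, -0.0158, 0.3567]
ee_rot: [3.141, 0.057, 1.234]
force: [-0.0, -0.2, 0.2]
opening: 0.0802
finger_force: 0.0
```

```bash
cat > go.py <<'E'
# usage: go.py x y z [x y z ...] : tool-frame shifts from the measured pose through world targets (m)
from h import *
import sys
s=readout.sense();M=R.from_euler("xyz",s["ee_rot"]).as_matrix();p=np.array(s["tool_pos"])
print("t",round(s["time"],2),"pos",p.round(4),"up in tool",M[2].round(4),"yaw",round(np.degrees(s["ee_rot"][2]),1),"open",round(s["opening"],4),"F",np.round(s["force"],1))
a=np.array(sys.argv[1:],float).reshape(-1,3)
for t in a:
    d=M.T@(t-p);n=int(np.ceil(np.linalg.norm(d)/.045));print(t,d.round(4),"/",n,"=",(d/n).round(4));p=t
E
python3 go.py .5575 -.0175 .30 .5575 -.0175 .14 .5575 -.0175 .27
```

```text
t 6.65 pos [ 0.5663 -0.0158  0.3567] up in tool [-5.690e-02  2.000e-04 -9.984e-01] yaw 70.7 open 0.0802 F [-0.  -0.2  0.2]
[ 0.5575 -0.0175  0.3   ] [-0.0012 -0.0077  0.0568] / 2 = [-0.0006 -0.0039  0.0284]
[ 0.5575 -0.0175  0.14  ] [ 0.0091 -0.      0.1597] / 4 = [ 0.0023 -0.      0.0399]
[ 0.5575 -0.0175  0.27  ] [-0.0074  0.     -0.1298] / 3 = [-0.0025  0.     -0.0433]
```

Request:
step_arm:
  xyz:
    - [-0.0006,-0.0039,0.0284]
    - [-0.0006,-0.0038,0.0284]
    - [0.0018,0,0.032]
    - [0.0018,0,0.032]
    - [0.0018,0,0.032]
    - [0.0018,0,0.032]
    - [0.0019,0,0.0317]
    - [0,0,0]
  yaw: [0,0,0,0,0,0,0,0]
  claw: [0.08,0.08,0.08,0.08,0.08,0.08,0.08,0.08]

```text
time: 7.45
tool_pos: [0.5544, -0.0174, 0.1364]
ee_rot: [-3.134, 0.059, 1.234]
force: [-0.3, -0.0, -0.2]
opening: 0.0802
finger_force: 0.0
```

Request:
step_arm:
  xyz:
    - [0,0,0]
    - [0,0,0]
    - [0,0,0]
    - [0,0,0]
    - [0,0,0]
    - [0,0,0]
  yaw: [0,0,0,0,0,0]
  claw: [0.066,0.062,0.058,0.054,0.05,0.05]
  newtons: 25

```text
time: 8.05
tool_pos: [0.5586, -0.0179, 0.1419]
ee_rot: [3.138, 0.056, 1.232]
force: [-0.7, 0.5, 6.7]
opening: 0.0596
finger_force: 25.0
```

```bash
python3 go.py .5575 -.0175 .14; python3 - <<'E'
from h import *
for v in("scene","top"):
    im=capture(v)[:,:,::-1];cv2.imwrite(f"pics/g_{v}.png",im.copy())
im=cv2.imread("pics/g_scene.png")[100:280,230:420];cv2.imwrite("pics/g_crop.png",cv2.resize(im,None,fx=3,fy=3))
E
```

```text
t 8.05 pos [ 0.5586 -0.0179  0.1419] up in tool [-0.0563  0.0032 -0.9984] yaw 70.6 open 0.0596 F [-0.7  0.5  6.7]
[ 0.5575 -0.0175  0.14  ] [ 0.0001 -0.0012  0.0019] / 1 = [ 0.0001 -0.0012  0.0019]
```

View pics/g_crop.png

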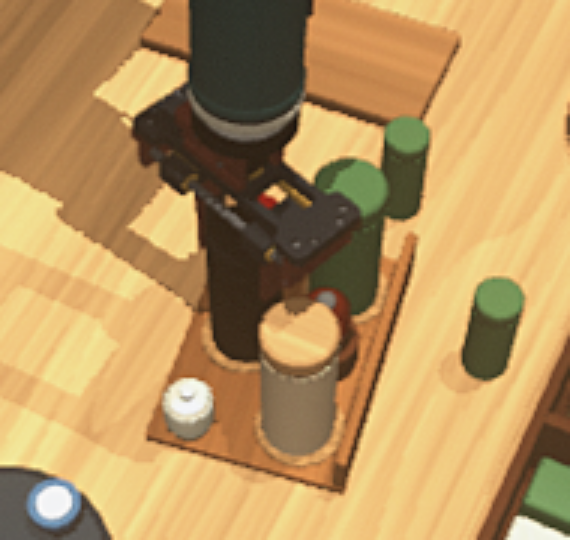

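The canister is gripped: opening 59.6 mm, and nothing else is touched. I'll lift it and work out the carry to the board's near slot.

Request:
step_arm:
  xyz:
    - [-0.0006,0,-0.01]
    - [-0.0011,0,-0.02]
    - [-0.0017,0,-0.03]
    - [-0.0017,0,-0.03]
    - [-0.0017,0,-0.03]
    - [0,0,0]
  yaw: [0,0,0,0,0,0]
  claw: [0.05,0.05,0.05,0.05,0.05,0.05]

```text
time: 8.75
tool_pos: [0.5601, -0.0181, 0.265]
ee_rot: [3.133, 0.055, 1.231]
force: [1.5, -0.0, -3.1]
opening: 0.0603
finger_force: 25.0
```

```bash
python3 go.py .35 .3035 .26  .35 .3035 .148
```

```text
t 8.75 pos [ 0.5601 -0.0181  0.265 ] up in tool [-0.0551  0.0087 -0.9984] yaw 70.6 open 0.0603 F [ 1.5 -0.  -3.1]
[0.35   0.3035 0.26  ] [ 0.2332 -0.3051 -0.0106] / 9 = [ 0.0259 -0.0339 -0.0012]
[0.35   0.3035 0.148 ] [ 0.0062 -0.001   0.1118] / 3 = [ 0.0021 -0.0003  0.0373]
```

Request:
step_arm:
  xyz:
    - [0.01,-0.0131,-0.0005]
    - [0.018,-0.0236,-0.0008]
    - [0.0235,-0.0307,-0.001]
    - [0.0235,-0.0307,-0.001]
    - [0.0235,-0.0307,-0.001]
    - [0.0235,-0.0307,-0.001]
    - [0.0235,-0.0307,-0.001]
    - [0.0235,-0.0307,-0.001]
    - [0.0235,-0.0307,-0.001]
    - [0.0235,-0.0307,-0.001]
  yaw: [0,0,0,0,0,0,0,0,0,0]
  claw: [0.05,0.05,0.05,0.05,0.05,0.05,0.05,0.05,0.05,0.05]

```text
time: 9.75
tool_pos: [0.3599, 0.2805, 0.2553]
ee_rot: [-3.139, 0.06, 1.232]
force: [0.3, 0.5, -3.3]
opening: 0.0599
finger_force: 25.0
```

Request:
step_arm:
  xyz:
    - [0.012,-0.016,-0.0005]
    - [0.0052,-0.0067,0]
    - [0,0,0]
    - [0,0,0]
  yaw: [0,0,0,0]
  claw: [0.05,0.05,0.05,0.05]

```text
time: 10.15
tool_pos: [0.3473, 0.3029, 0.256]
ee_rot: [3.142, 0.059, 1.232]
force: [1.3, 0.6, -2.7]
opening: 0.0599
finger_force: 25.0
```

```bash
python3 go.py .35 .3035 .165  .35 .3035 .148
```

```text
t 10.15 pos [0.3473 0.3029 0.256 ] up in tool [-0.0585  0.     -0.9983] yaw 70.6 open 0.0599 F [ 1.3  0.6 -2.7]
[0.35   0.3035 0.165 ] [0.0068 0.0024 0.0907] / 3 = [0.0023 0.0008 0.0302]
[0.35   0.3035 0.148 ] [ 0.001 -0.     0.017] / 1 = [ 0.001 -0.     0.017]
```

Request:
step_arm:
  xyz:
    - [0.0023,0.0008,0.03]
    - [0.0023,0.0008,0.03]
    - [0.0022,0.0008,0.027]
    - [0.0006,0,0.01]
    - [0.0003,0,0.006]
    - [0.0001,0,0.002]
    - [0.0001,0,0.002]
    - [0,0,0]
  yaw: [0,0,0,0,0,0,0,0]
  claw: [0.05,0.05,0.05,0.05,0.05,0.05,0.05,0.05]

```text
time: 10.95
tool_pos: [0.351, 0.3049, 0.1501]
ee_rot: [3.14, 0.056, 1.232]
force: [0.5, 1.0, -3.4]
opening: 0.0597
finger_force: 25.0
```

```bash
python3 go.py .35 .3035 .148
```

```text
t 10.95 pos [0.351  0.3049 0.1501] up in tool [-0.0557  0.0014 -0.9984] yaw 70.6 open 0.0597 F [ 0.5  1.  -3.4]
[0.35   0.3035 0.148 ] [-0.0016 -0.0005  0.0022] / 1 = [-0.0016 -0.0005  0.0022]
```

Still 2 mm up, so I'll settle it, then release and rise.

Request:
step_arm:
  xyz:
    - [0,0,0.0012]
    - [0,0,0.001]
    - [0,0,0]
  yaw: [0,0,0]
  claw: [0.05,0.05,0.05]

```text
time: 11.25
tool_pos: [0.3508, 0.3049, 0.148]
ee_rot: [3.14, 0.056, 1.232]
force: [0.0, -0.1, 2.4]
opening: 0.0602
finger_force: 25.0
```

Request:
step_arm:
  xyz:
    - [0,0,0]
    - [0,0,0]
    - [0,0,0]
    - [-0.0011,0,-0.02]
    - [-0.0023,0,-0.04]
    - [-0.0023,0,-0.04]
    - [-0.0011,0,-0.02]
    - [0,0,0]
  yaw: [0,0,0,0,0,0,0,0]
  claw: [0.064,0.07,0.076,0.08,0.08,0.08,0.08,0.08]

```text
time: 12.05
tool_pos: [0.3521, 0.3058, 0.2704]
ee_rot: [3.137, 0.052, 1.232]
force: [0.9, -0.6, -0.5]
opening: 0.0798
finger_force: 0.0
```

```bash
python3 go.py .614 .061 .265 .614 .061 .14; python3 - <<'E'
from meas import *
im=capture("top")[:,:,::-1].copy();cv2.imwrite("pics/t2.png",im);c=cam("top")
circ(c,im,(345,213),[0,0,0],[0,0,0],.012,"x")
circ(c,im,(300,174),[44,30,122],[60,130,220],.162,"green",28)
E
```

```text
t 12.05 pos [0.3521 0.3058 0.2704] up in tool [-0.0517  0.0044 -0.9987] yaw 70.6 open 0.0798 F [ 0.9 -0.6 -0.5]
[0.614 0.061 0.265] [-0.1432  0.3284  0.0142] / 8 = [-0.0179  0.041   0.0018]
[0.614 0.061 0.14 ] [ 0.0065 -0.0005  0.1248] / 3 = [ 0.0022 -0.0002  0.0416]
x none
green px [299. 176.] circle 612.2 61.2 r 27.6 ell [612.4  60.9] [26.1 26.7]
```

View pics/t2.png

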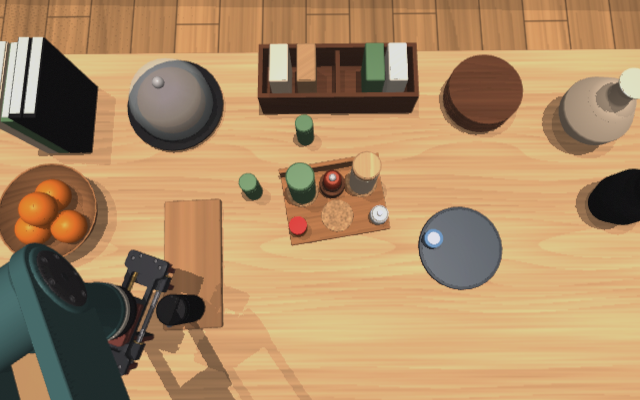

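Black stands upright on the board's near end, at about (180,310) in the picture, and its pad is bare at (337,217). Next is green.

```bash
sed -i 's/^s=readout.*/s=readout.sense();M=R.from_euler("xyz",[3.1415,.057,1.233]).as_matrix();p=np.array(s["tool_pos"])/' go.py; python3 go.py .614 .061 .265 .614 .061 .14; python3 - <<'E'
from h import *
print(ray(cam("top"),(337.5,216),.012))
E
```

```text
t 12.1 pos [0.3511 0.3051 0.2684] up in tool [-5.700e-02  1.000e-04 -9.984e-01] yaw 70.6 open 0.08 F [-0.2  0.4  0.1]
[0.614 0.061 0.265] [-0.1427  0.3289  0.0116] / 8 = [-0.0178  0.0411  0.0014]
[0.614 0.061 0.14 ] [ 0.0071 -0.      0.1248] / 3 = [ 0.0024 -0.      0.0416]
[ 0.55357564 -0.01913419]
```

Request:
step_arm:
  xyz:
    - [-0.0107,0.0247,0.0009]
    - [-0.0165,0.038,0.0013]
    - [-0.0165,0.038,0.0013]
    - [-0.0165,0.038,0.0013]
    - [-0.0165,0.038,0.0013]
    - [-0.0165,0.038,0.0013]
    - [-0.0165,0.038,0.0013]
    - [-0.0165,0.038,0.0013]
    - [-0.0105,0.0243,0.0009]
    - [-0.006,0.0139,0.0006]
  yaw: [0,0,0,0,0,0,0,0,0,0]
  claw: [0.078,0.078,0.078,0.078,0.078,0.078,0.078,0.078,0.078,0.078]

```text
time: 13.1
tool_pos: [0.6134, 0.0584, 0.2615]
ee_rot: [-3.139, 0.058, 1.23]
force: [-0.1, 0.1, -0.3]
opening: 0.0782
finger_force: 0.0
```

Request:
step_arm:
  xyz:
    - [0,0,0]
    - [0,0,0]
    - [0,0,0]
  yaw: [0,0,0]
  claw: [0.078,0.078,0.078]

```text
time: 13.4
tool_pos: [0.6116, 0.0614, 0.2638]
ee_rot: [-3.14, 0.057, 1.233]
force: [0.1, 1.5, 0.0]
opening: 0.078
finger_force: 0.0
```

```bash
python3 go.py .614 .061 .14
```

```text
t 13.4 pos [0.6116 0.0614 0.2638] up in tool [-5.700e-02  1.000e-04 -9.984e-01] yaw 70.6 open 0.078 F [0.1 1.5 0. ]
[0.614 0.061 0.14 ] [0.0075 0.0024 0.1236] / 3 = [0.0025 0.0008 0.0412]
```

Request:
step_arm:
  xyz:
    - [0.0018,0.0006,0.03]
    - [0.0018,0.0006,0.03]
    - [0.0018,0.0006,0.03]
    - [0.0015,0.0004,0.0236]
    - [0.0006,0.0002,0.01]
    - [0,0,0]
    - [0,0,0]
  yaw: [0,0,0,0,0,0,0]
  claw: [0.078,0.078,0.078,0.078,0.078,0.078,0.078]

```text
time: 14.1
tool_pos: [0.6158, 0.0604, 0.1415]
ee_rot: [3.14, 0.056, 1.232]
force: [0.1, 0.1, 1.3]
opening: 0.078
finger_force: 0.0
```

Request:
step_arm:
  xyz:
    - [0,0,0]
    - [0,0,0]
    - [0,0,0]
    - [0,0,0]
    - [0,0,0]
    - [0,0,0]
  yaw: [0,0,0,0,0,0]
  claw: [0.066,0.062,0.058,0.054,0.05,0.05]

```text
time: 14.7
tool_pos: [0.6155, 0.06, 0.1414]
ee_rot: [3.141, 0.056, 1.232]
force: [-2.5, 1.4, 5.7]
opening: 0.0596
finger_force: 24.9
```

Request:
step_arm:
  xyz:
    - [-0.0006,0,-0.01]
    - [-0.0011,0,-0.02]
    - [-0.0017,0,-0.03]
    - [-0.0017,0,-0.03]
    - [-0.0017,0,-0.03]
    - [0,0,0]
    - [0,0,0]
  yaw: [0,0,0,0,0,0,0]
  claw: [0.05,0.05,0.05,0.05,0.05,0.05,0.05]

```text
time: 15.4
tool_pos: [0.6154, 0.0598, 0.2608]
ee_rot: [3.14, 0.057, 1.232]
force: [-0.3, 0.3, -2.9]
opening: 0.0597
finger_force: 24.9
```

```bash
python3 go.py .55 .3125 .258 .55 .3125 .148
```

```text
t 15.4 pos [0.6154 0.0598 0.2608] up in tool [-5.700e-02  1.000e-04 -9.984e-01] yaw 70.6 open 0.0597 F [-0.3  0.3 -2.9]
[0.55   0.3125 0.258 ] [ 0.2165 -0.1455 -0.0096] / 6 = [ 0.0361 -0.0242 -0.0016]
[0.55   0.3125 0.148 ] [ 0.0063 -0.      0.1098] / 3 = [ 0.0021 -0.      0.0366]
```

Request:
step_arm:
  xyz:
    - [0.0135,-0.009,-0.0006]
    - [0.025,-0.0168,-0.001]
    - [0.03,-0.0203,-0.0014]
    - [0.03,-0.0203,-0.0014]
    - [0.03,-0.0203,-0.0014]
    - [0.03,-0.0203,-0.0014]
    - [0.03,-0.02,-0.0014]
    - [0.018,-0.012,-0.0007]
    - [0.01,-0.0065,-0.0004]
    - [0,0,0]
  yaw: [0,0,0,0,0,0,0,0,0,0]
  claw: [0.05,0.05,0.05,0.05,0.05,0.05,0.05,0.05,0.05,0.05]

```text
time: 16.4
tool_pos: [0.5486, 0.3141, 0.2563]
ee_rot: [-3.14, 0.059, 1.234]
force: [-0.2, -0.2, -2.5]
opening: 0.06
finger_force: 24.9
```

Request:
step_arm:
  xyz:
    - [0,0,0]
    - [0,0,0]
    - [0.0017,0,0.03]
    - [0.0017,0,0.03]
    - [0.0017,0,0.03]
    - [0.0006,0,0.01]
    - [0.0003,0,0.005]
    - [0,0,0]
    - [0,0,0]
  yaw: [0,0,0,0,0,0,0,0,0]
  claw: [0.05,0.05,0.05,0.05,0.05,0.05,0.05,0.05,0.05]

```text
time: 17.3
tool_pos: [0.5514, 0.3129, 0.1542]
ee_rot: [3.139, 0.055, 1.231]
force: [0.4, 1.3, -3.4]
opening: 0.0599
finger_force: 24.9
```

```bash
python3 go.py .55 .3125 .1475
```

```text
t 17.3 pos [0.5514 0.3129 0.1542] up in tool [-5.700e-02  1.000e-04 -9.984e-01] yaw 70.5 open 0.0599 F [ 0.4  1.3 -3.4]
[0.55   0.3125 0.1475] [-0.0004 -0.0012  0.0067] / 1 = [-0.0004 -0.0012  0.0067]
```

Request:
step_arm:
  xyz:
    - [0.0002,0,0.003]
    - [0.0001,0,0.002]
    - [0,0,0.0015]
    - [0,0,0]
  yaw: [0,0,0,0]
  claw: [0.05,0.05,0.05,0.05]

```text
time: 17.7
tool_pos: [0.5506, 0.313, 0.1474]
ee_rot: [3.14, 0.056, 1.232]
force: [-0.9, -0.1, 4.9]
opening: 0.0598
finger_force: 24.9
```

Seated. Release, rise, then on to cream.

Request:
step_arm:
  xyz:
    - [0,0,0]
    - [0,0,0]
    - [0,0,0]
    - [-0.0011,0,-0.02]
    - [-0.0023,0,-0.04]
    - [-0.0023,0,-0.04]
    - [-0.0011,0,-0.02]
    - [0,0,0]
    - [0,0,0]
  yaw: [0,0,0,0,0,0,0,0,0]
  claw: [0.064,0.07,0.076,0.078,0.078,0.078,0.078,0.078,0.078]

```text
time: 18.6
tool_pos: [0.55, 0.3125, 0.2659]
ee_rot: [3.141, 0.057, 1.232]
force: [-0.4, 0.5, -0.9]
opening: 0.0779
finger_force: 0.0
```

```bash
python3 go.py .637 -.0765 .265 .637 -.0765 .14
```

```text
t 18.6 pos [0.55   0.3125 0.2659] up in tool [-5.700e-02  1.000e-04 -9.984e-01] yaw 70.6 open 0.0779 F [-0.4  0.5 -0.9]
[ 0.637  -0.0765  0.265 ] [-0.3376  0.211   0.0202] / 9 = [-0.0375  0.0234  0.0022]
[ 0.637  -0.0765  0.14  ] [ 0.0071 -0.      0.1248] / 3 = [ 0.0024 -0.      0.0416]
```

Request:
step_arm:
  xyz:
    - [-0.024,0.015,0.0014]
    - [-0.038,0.0238,0.0023]
    - [-0.038,0.0238,0.0023]
    - [-0.038,0.0238,0.0023]
    - [-0.038,0.0238,0.0023]
    - [-0.038,0.0238,0.0023]
    - [-0.038,0.0238,0.0023]
    - [-0.038,0.0238,0.0023]
    - [-0.03,0.0187,0.0018]
    - [-0.0176,0.0107,0.001]
  yaw: [0,0,0,0,0,0,0,0,0,0]
  claw: [0.078,0.078,0.078,0.078,0.078,0.078,0.078,0.078,0.078,0.078]

```text
time: 19.6
tool_pos: [0.6358, -0.0794, 0.2626]
ee_rot: [-3.138, 0.058, 1.23]
force: [-0.4, 0.2, -0.1]
opening: 0.0778
finger_force: 0.0
```

Request:
step_arm:
  xyz:
    - [0,0,0]
    - [0,0,0]
    - [0,0,0]
  yaw: [0,0,0]
  claw: [0.078,0.078,0.078]

```text
time: 19.9
tool_pos: [0.6359, -0.0752, 0.2642]
ee_rot: [-3.14, 0.057, 1.233]
force: [-0.4, -0.1, 0.8]
opening: 0.078
finger_force: 0.0
```

```bash
python3 go.py .637 -.0765 .14
```

```text
t 19.9 pos [ 0.6359 -0.0752  0.2642] up in tool [-5.700e-02  1.000e-04 -9.984e-01] yaw 70.6 open 0.078 F [-0.4 -0.1  0.8]
[ 0.637  -0.0765  0.14  ] [0.0062 0.0015 0.1241] / 3 = [0.0021 0.0005 0.0414]
```

Request:
step_arm:
  xyz:
    - [0.0015,0.0004,0.03]
    - [0.0015,0.0004,0.03]
    - [0.0015,0.0004,0.03]
    - [0.0012,0.0003,0.0241]
    - [0.0005,0,0.01]
    - [0,0,0]
    - [0,0,0]
  yaw: [0,0,0,0,0,0,0]
  claw: [0.078,0.078,0.078,0.078,0.078,0.078,0.078]

```text
time: 20.6
tool_pos: [0.6385, -0.0773, 0.1421]
ee_rot: [3.14, 0.057, 1.233]
force: [-0.2, 0.3, 0.1]
opening: 0.0778
finger_force: 0.0
```

Request:
step_arm:
  xyz:
    - [0,0,0]
    - [0,0,0]
    - [0,0,0]
    - [0,0,0]
    - [0,0,0]
    - [0,0,0]
  yaw: [0,0,0,0,0,0]
  claw: [0.066,0.062,0.058,0.054,0.05,0.05]

```text
time: 21.2
tool_pos: [0.6378, -0.0778, 0.1422]
ee_rot: [3.141, 0.057, 1.232]
force: [-2.2, 1.2, 6.4]
opening: 0.0597
finger_force: 24.9
```

Request:
step_arm:
  xyz:
    - [-0.0006,0,-0.01]
    - [-0.0011,0,-0.02]
    - [-0.0017,0,-0.03]
    - [-0.0017,0,-0.03]
    - [-0.0017,0,-0.03]
    - [0,0,0]
    - [0,0,0]
  yaw: [0,0,0,0,0,0,0]
  claw: [0.05,0.05,0.05,0.05,0.05,0.05,0.05]

```text
time: 21.9
tool_pos: [0.6378, -0.0778, 0.2611]
ee_rot: [3.14, 0.057, 1.232]
force: [0.6, 0.1, -4.9]
opening: 0.0598
finger_force: 24.9
```

```bash
python3 go.py .45 .308 .258 .45 .308 .148
```

```text
t 21.9 pos [ 0.6378 -0.0778  0.2611] up in tool [-5.700e-02  1.000e-04 -9.984e-01] yaw 70.6 open 0.0598 F [ 0.6  0.1 -4.9]
[0.45  0.308 0.258] [ 0.3015 -0.3051 -0.0141] / 10 = [ 0.0301 -0.0305 -0.0014]
[0.45  0.308 0.148] [ 0.0063 -0.      0.1098] / 3 = [ 0.0021 -0.      0.0366]
```

Request:
step_arm:
  xyz:
    - [0.015,-0.0152,-0.0007]
    - [0.028,-0.0283,-0.0013]
    - [0.03,-0.0304,-0.0014]
    - [0.03,-0.0304,-0.0014]
    - [0.03,-0.0304,-0.0014]
    - [0.03,-0.0304,-0.0014]
    - [0.03,-0.0304,-0.0014]
    - [0.03,-0.0304,-0.0014]
    - [0.03,-0.0304,-0.0014]
    - [0.026,-0.0263,-0.0012]
  yaw: [0,0,0,0,0,0,0,0,0,0]
  claw: [0.05,0.05,0.05,0.05,0.05,0.05,0.05,0.05,0.05,0.05]

```text
time: 22.9
tool_pos: [0.4607, 0.2811, 0.2561]
ee_rot: [-3.138, 0.059, 1.233]
force: [0.7, 0.2, -4.2]
opening: 0.0599
finger_force: 24.9
```

Request:
step_arm:
  xyz:
    - [0.015,-0.0152,-0.0006]
    - [0.0075,-0.0077,-0.0005]
    - [0,0,0]
    - [0,0,0]
    - [0,0,0]
  yaw: [0,0,0,0,0]
  claw: [0.05,0.05,0.05,0.05,0.05]

```text
time: 23.4
tool_pos: [0.4504, 0.3073, 0.2577]
ee_rot: [3.141, 0.058, 1.231]
force: [-0.6, -0.4, -4.3]
opening: 0.0601
finger_force: 24.9
```

```bash
python3 go.py .45 .308 .148
```

```text
t 23.4 pos [0.4504 0.3073 0.2577] up in tool [-5.700e-02  1.000e-04 -9.984e-01] yaw 70.5 open 0.0601 F [-0.6 -0.4 -4.3]
[0.45  0.308 0.148] [ 0.0068 -0.0007  0.1095] / 3 = [ 0.0023 -0.0002  0.0365]
```

Request:
step_arm:
  xyz:
    - [0.0017,0,0.03]
    - [0.0017,0,0.03]
    - [0.0017,0,0.03]
    - [0.0006,0,0.01]
    - [0.0003,0,0.006]
    - [0,0,0]
    - [0,0,0]
  yaw: [0,0,0,0,0,0,0]
  claw: [0.05,0.05,0.05,0.05,0.05,0.05,0.05]

```text
time: 24.1
tool_pos: [0.4512, 0.3087, 0.1532]
ee_rot: [3.14, 0.055, 1.231]
force: [1.0, -0.1, -3.6]
opening: 0.06
finger_force: 24.9
```

Request:
step_arm:
  xyz:
    - [0.0001,0,0.002]
    - [0.0001,0,0.002]
    - [0,0,0]
  yaw: [0,0,0]
  claw: [0.05,0.05,0.05]

```text
time: 24.4
tool_pos: [0.4503, 0.3085, 0.1483]
ee_rot: [3.141, 0.056, 1.232]
force: [0.2, 0.1, -3.1]
opening: 0.06
finger_force: 24.9
```

Request:
step_arm:
  xyz:
    - [0,0,0.0008]
    - [0,0,0]
    - [0,0,0]
    - [0,0,0]
    - [0,0,0]
    - [-0.0011,0,-0.02]
    - [-0.0023,0,-0.04]
    - [-0.0023,0,-0.04]
    - [-0.0011,0,-0.02]
    - [0,0,0]
  yaw: [0,0,0,0,0,0,0,0,0,0]
  claw: [0.05,0.05,0.064,0.068,0.072,0.074,0.074,0.074,0.074,0.074]

```text
time: 25.4
tool_pos: [0.4521, 0.3094, 0.2707]
ee_rot: [3.136, 0.052, 1.232]
force: [0.4, -0.1, -0.2]
opening: 0.0739
finger_force: 0.0
```

```bash
python3 go.py .6257 -.0072 .25; python3 - <<'E'
from meas import *
for v in("top","scene"):
    im=capture(v)[:,:,::-1].copy();cv2.imwrite(f"pics/p_{v}.png",im)
a=cv2.resize(cv2.imread("pics/p_top.png")[145:250,270:400],None,fx=4,fy=4,interpolation=cv2.INTER_CUBIC)
b=cv2.resize(cv2.imread("pics/p_scene.png")[150:270,270:380],None,fx=2.5,fy=2.5,interpolation=cv2.INTER_CUBIC)
o=np.zeros((420,800,3),np.uint8);o[:a.shape[0],:a.shape[1]]=a;o[:b.shape[0],525:525+b.shape[1]]=b[:,:275];cv2.imwrite("pics/p.png",o)
c=cam("top");print([proj(c,p).round(1) for p in [(.6148,.0620,.012),(.6366,-.0763,.012),(.5566,-.0181,.012),(.6257,-.0072,.102)]])
E
```

```text
t 25.4 pos [0.4521 0.3094 0.2707] up in tool [-5.700e-02  1.000e-04 -9.984e-01] yaw 70.6 open 0.0739 F [ 0.4 -0.1 -0.2]
[ 0.6257 -0.0072  0.25  ] [-0.2396  0.2687  0.0344] / 9 = [-0.0266  0.0299  0.0038]
[array([302.3, 190.3]), array([361.5, 180.7]), array([337. , 214.7]), array([332.5, 176.1])]
```

View pics/p.png

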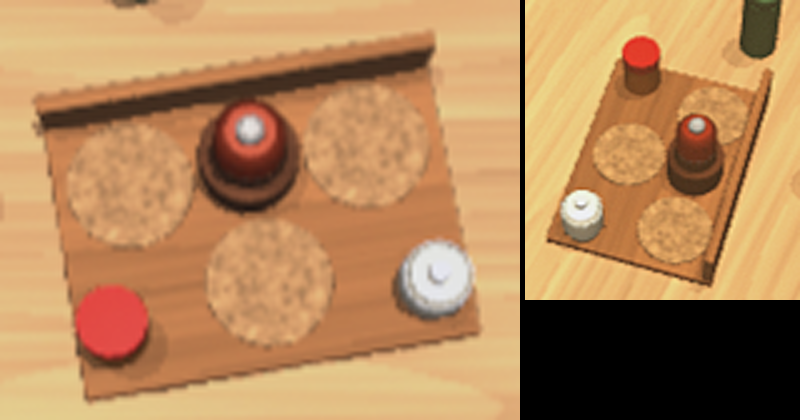

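The crop shows the bare pads at top-view pixels (302.6,190.9), (361.4,181.0) and (337.2,215.5), and the mill knob at (332.1,176.8). All are within 1 px of the prediction. I'll cross-check against the scene view.

```bash
python3 - <<'E'
from h import *
t,s=cam("top"),cam("scene")
for n,a,b,z in[("green",(302.4,190.6),(344.4,194.8),.012),("cream",(361.3,180.8),(329.9,241.6),.012),("black",(337.1,215.3),(310.8,210.8),.012),("knob",(331.9,176.6),(338.5,199.5),.101)]:
    A,B=ray(t,a,z),ray(s,b,z);print(n,A.round(4),B.round(4),((A+B)/2).round(4))
E
python3 go.py .6257 -.0080 .25
```

```text
green [0.6141 0.0618] [0.6132 0.0668] [0.6136 0.0643]
cream [ 0.6364 -0.0758] [ 0.6394 -0.0742] [ 0.6379 -0.075 ]
black [ 0.5552 -0.0182] [ 0.5567 -0.0159] [ 0.556  -0.0171]
knob [ 0.6249 -0.0059] [ 0.628  -0.0063] [ 0.6265 -0.0061]
t 25.5 pos [0.45   0.3083 0.267 ] up in tool [-5.700e-02  1.000e-04 -9.984e-01] yaw 70.6 open 0.074 F [ 0.4  0.2 -0.6]
[ 0.6257 -0.008   0.25  ] [-0.2388  0.2706  0.0306] / 9 = [-0.0265  0.0301  0.0034]
```

Request:
step_arm:
  xyz:
    - [-0.0144,0.0162,0.0018]
    - [-0.027,0.0305,0.0035]
    - [-0.03,0.034,0.0038]
    - [-0.03,0.034,0.0038]
    - [-0.03,0.034,0.0038]
    - [-0.03,0.034,0.0038]
    - [-0.03,0.034,0.0038]
    - [-0.025,0.0283,0.0033]
    - [-0.0144,0.0163,0.002]
    - [-0.008,0.0093,0.001]
  yaw: [0,0,0,0,0,0,0,0,0,0]
  claw: [0.055,0.055,0.055,0.055,0.055,0.055,0.055,0.055,0.055,0.055]

```text
time: 26.5
tool_pos: [0.6251, -0.0095, 0.2485]
ee_rot: [-3.139, 0.058, 1.23]
force: [-0.5, 0.3, -0.3]
opening: 0.0554
finger_force: 0.0
```

Request:
step_arm:
  xyz:
    - [0,0,0]
    - [0,0,0]
    - [0,0,0]
  yaw: [0,0,0]
  claw: [0.055,0.055,0.055]

```text
time: 26.8
tool_pos: [0.6247, -0.0065, 0.2505]
ee_rot: [-3.141, 0.057, 1.233]
force: [-0.1, 0.1, 0.4]
opening: 0.0546
finger_force: 0.0
```

```bash
python3 go.py .626 -.0068 .14 .626 -.0068 .080
```

```text
t 26.8 pos [ 0.6247 -0.0065  0.2505] up in tool [-5.700e-02  1.000e-04 -9.984e-01] yaw 70.7 open 0.0546 F [-0.1  0.1  0.4]
[ 0.626  -0.0068  0.14  ] [0.0064 0.0014 0.1103] / 3 = [0.0021 0.0005 0.0368]
[ 0.626  -0.0068  0.08  ] [ 0.0034 -0.      0.0599] / 2 = [ 0.0017 -0.      0.03  ]
```

Request:
step_arm:
  xyz:
    - [0.002,0.0002,0.035]
    - [0.002,0.0002,0.035]
    - [0.002,0,0.035]
    - [0.0017,0,0.03]
    - [0.0011,0,0.02]
    - [0.0006,0,0.01]
    - [0.0003,0,0.005]
    - [0,0,0]
    - [0,0,0]
  yaw: [0,0,0,0,0,0,0,0,0]
  claw: [0.055,0.055,0.055,0.055,0.055,0.055,0.055,0.055,0.055]

```text
time: 27.7
tool_pos: [0.6267, -0.0081, 0.0814]
ee_rot: [3.139, 0.056, 1.232]
force: [0.2, -0.6, 0.1]
opening: 0.0549
finger_force: 0.0
```

Request:
step_arm:
  xyz:
    - [0,0,0]
    - [0,0,0]
    - [0,0,0]
    - [0,0,0]
    - [0,0,0]
    - [0,0,0]
  yaw: [0,0,0,0,0,0]
  claw: [0.048,0.044,0.04,0.036,0.032,0.03]
  newtons: 15

```text
time: 28.3
tool_pos: [0.6258, -0.0082, 0.0807]
ee_rot: [3.141, 0.057, 1.232]
force: [-1.6, -0.2, 5.3]
opening: 0.0398
finger_force: 15.0
```

Request:
step_arm:
  xyz:
    - [-0.0003,0,-0.005]
    - [-0.0006,0,-0.01]
    - [-0.0006,0,-0.01]
    - [-0.0009,0,-0.015]
    - [-0.0014,0,-0.025]
    - [-0.0017,0,-0.03]
    - [-0.0011,0,-0.02]
    - [0,0,0]
    - [0,0,0]
  yaw: [0,0,0,0,0,0,0,0,0]
  claw: [0.03,0.03,0.03,0.03,0.03,0.03,0.03,0.03,0.03]

```text
time: 29.2
tool_pos: [0.6258, -0.0083, 0.196]
ee_rot: [3.14, 0.057, 1.232]
force: [0.1, -0.6, -1.5]
opening: 0.04
finger_force: 15.0
```

```bash
python3 go.py .481 -.296 .19 .481 -.296 .0757; python3 - <<'E'
from meas import *
im=cv2.imread("pics/p_top.png");c=cam("top")
circ(c,im,(460,248),[90,5,30],[130,160,150],.01,"tray",60)
hsv=cv2.cvtColor(im,cv2.COLOR_BGR2HSV);m=((hsv[:,:,0]>85)&(hsv[:,:,0]<130)).astype(np.uint8)*255
k=[cv2.boundingRect(x) for x in cv2.findContours(cv2.morphologyEx(m,cv2.MORPH_OPEN,np.ones((5,5))),0,1)[0] if cv2.contourArea(x)>2000];print(k)
E
```

```text
t 29.2 pos [ 0.6258 -0.0083  0.196 ] up in tool [-5.700e-02  1.000e-04 -9.984e-01] yaw 70.6 open 0.04 F [ 0.1 -0.6 -1.5]
[ 0.481 -0.296  0.19 ] [-0.3186 -0.0413  0.0242] / 8 = [-0.0398 -0.0052  0.003 ]
[ 0.481  -0.296   0.0757] [ 0.0065 -0.      0.1141] / 3 = [ 0.0022 -0.      0.038 ]
tray px [460. 248.] circle 480.0 -296.2 r 93.5 ell [ 479.7 -296.1] [91.6 92.3]
[(419, 208, 82, 81), (0, 149, 149, 251)]
```

Request:
step_arm:
  xyz:
    - [-0.016,-0.0021,0.0012]
    - [-0.03,-0.0039,0.0023]
    - [-0.036,-0.0047,0.0027]
    - [-0.036,-0.0047,0.0027]
    - [-0.036,-0.0047,0.0027]
    - [-0.036,-0.0047,0.0027]
    - [-0.036,-0.0047,0.0027]
    - [-0.036,-0.0047,0.0027]
    - [-0.03,-0.0039,0.0023]
    - [-0.018,-0.0022,0.0013]
  yaw: [0,0,0,0,0,0,0,0,0,0]
  claw: [0.03,0.03,0.03,0.03,0.03,0.03,0.03,0.03,0.03,0.03]

```text
time: 30.2
tool_pos: [0.4813, -0.29, 0.1882]
ee_rot: [-3.139, 0.057, 1.23]
force: [0.2, 0.8, -0.9]
opening: 0.0396
finger_force: 15.0
```

Request:
step_arm:
  xyz:
    - [-0.0086,-0.001,0.0007]
    - [0,0,0]
    - [0,0,0]
    - [0,0,0]
  yaw: [0,0,0,0]
  claw: [0.03,0.03,0.03,0.03]

```text
time: 30.6
tool_pos: [0.4808, -0.2948, 0.1893]
ee_rot: [-3.141, 0.056, 1.233]
force: [0.1, 0.7, -1.7]
opening: 0.0395
finger_force: 15.0
```

```bash
python3 go.py .4805 -.296 .0757
```

```text
t 30.6 pos [ 0.4808 -0.2948  0.1893] up in tool [-5.700e-02  1.000e-04 -9.984e-01] yaw 70.6 open 0.0395 F [ 0.1  0.7 -1.7]
[ 0.4805 -0.296   0.0757] [5.300e-03 1.000e-04 1.135e-01] / 3 = [0.0018 0.     0.0378]
```

Request:
step_arm:
  xyz:
    - [0.0016,0,0.035]
    - [0.0016,0,0.035]
    - [0.0012,0,0.025]
    - [0.0005,0,0.01]
    - [0.0002,0,0.005]
    - [0,0,0]
    - [0,0,0]
  yaw: [0,0,0,0,0,0,0]
  claw: [0.03,0.03,0.03,0.03,0.03,0.03,0.03]

```text
time: 31.3
tool_pos: [0.4812, -0.2973, 0.0806]
ee_rot: [3.139, 0.058, 1.232]
force: [-0.4, 0.6, -2.0]
opening: 0.0397
finger_force: 15.0
```

Request:
step_arm:
  xyz:
    - [0.0001,0,0.0015]
    - [0.0001,0,0.0015]
    - [0,0,0]
  yaw: [0,0,0]
  claw: [0.03,0.03,0.03]

```text
time: 31.6
tool_pos: [0.4804, -0.297, 0.0768]
ee_rot: [3.141, 0.057, 1.232]
force: [-0.2, -0.2, -0.9]
opening: 0.0396
finger_force: 15.0
```

Expected contact is at 0.0757, so I'll go 1 mm further.

Request:
step_arm:
  xyz:
    - [0.0001,0,0.001]
    - [0,0,0.0005]
    - [0,0,0]
  yaw: [0,0,0]
  claw: [0.03,0.03,0.03]

```text
time: 31.9
tool_pos: [0.4804, -0.2971, 0.0757]
ee_rot: [3.141, 0.057, 1.232]
force: [-1.5, 1.0, 5.1]
opening: 0.0399
finger_force: 15.0
```

Request:
step_arm:
  xyz:
    - [0,0,0]
    - [0,0,0]
    - [0,0,0]
    - [-0.0011,0,-0.02]
    - [-0.002,0,-0.035]
    - [-0.0023,0,-0.04]
    - [-0.0023,0,-0.04]
    - [-0.002,0,-0.035]
    - [-0.0011,0,-0.02]
    - [0,0,0]
  yaw: [0,0,0,0,0,0,0,0,0,0]
  claw: [0.044,0.05,0.056,0.06,0.06,0.06,0.06,0.06,0.06,0.06]

```text
time: 32.9
tool_pos: [0.4819, -0.2981, 0.2686]
ee_rot: [3.135, 0.059, 1.231]
force: [-0.3, 0.3, -0.3]
opening: 0.0596
finger_force: 0.0
```

```bash
python3 go.py .4503 .3085 .27
```

```text
t 32.9 pos [ 0.4819 -0.2981  0.2686] up in tool [-5.700e-02  1.000e-04 -9.984e-01] yaw 70.6 open 0.0596 F [-0.3  0.3 -0.3]
[0.4503 0.3085 0.27  ] [ 0.5608 -0.2309 -0.0334] / 14 = [ 0.0401 -0.0165 -0.0024]
```

Request:
step_arm:
  xyz:
    - [0.018,-0.0074,-0.0011]
    - [0.04,-0.0165,-0.0024]
    - [0.04,-0.0165,-0.0024]
    - [0.04,-0.0165,-0.0024]
    - [0.04,-0.0165,-0.0024]
    - [0.04,-0.0165,-0.0024]
    - [0.04,-0.0165,-0.0024]
    - [0.04,-0.0165,-0.0024]
    - [0.04,-0.0165,-0.0024]
    - [0.04,-0.0165,-0.0024]
  yaw: [0,0,0,0,0,0,0,0,0,0]
  claw: [0.074,0.074,0.074,0.074,0.074,0.074,0.074,0.074,0.074,0.074]

```text
time: 33.9
tool_pos: [0.4566, 0.1144, 0.2644]
ee_rot: [-3.138, 0.058, 1.232]
force: [0.6, -0.7, 0.7]
opening: 0.0738
finger_force: 0.0
```

Request:
step_arm:
  xyz:
    - [0.04,-0.0165,-0.0024]
    - [0.04,-0.0165,-0.0024]
    - [0.04,-0.0165,-0.0024]
    - [0.032,-0.0131,-0.0019]
    - [0.02,-0.0082,-0.0012]
    - [0.0108,-0.0043,-0.0006]
    - [0,0,0]
    - [0,0,0]
    - [0,0,0]
  yaw: [0,0,0,0,0,0,0,0,0]
  claw: [0.074,0.074,0.074,0.074,0.074,0.074,0.074,0.074,0.074]

```text
time: 34.8
tool_pos: [0.449, 0.3086, 0.2664]
ee_rot: [-3.142, 0.058, 1.231]
force: [0.5, 0.6, 0.2]
opening: 0.074
finger_force: 0.0
```

```bash
python3 go.py .4503 .3085 .1475; python3 - <<'E'
from meas import *
im=capture("top")[:,:,::-1].copy();cv2.imwrite("pics/t3.png",im)
a=cv2.resize(im[150:320,270:520],None,fx=3,fy=3,interpolation=cv2.INTER_CUBIC);cv2.imwrite("pics/t3c.png",a)
E
```

```text
t 34.8 pos [0.449  0.3086 0.2664] up in tool [-5.700e-02  1.000e-04 -9.984e-01] yaw 70.5 open 0.074 F [0.5 0.6 0.2]
[0.4503 0.3085 0.1475] [0.0072 0.0013 0.1187] / 3 = [0.0024 0.0004 0.0396]
```

View pics/t3c.png

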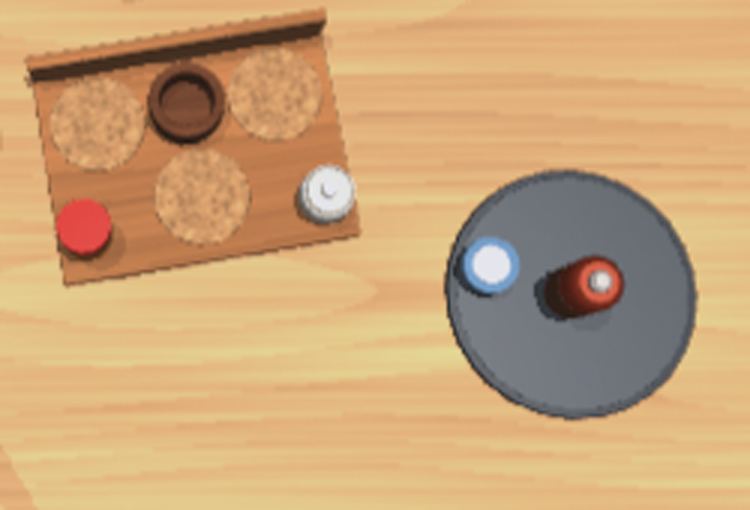

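The mill stands upright near the middle of the tray, with its knob at crop (599,281). Bystanders are untouched and the sleeve is empty. Now I'll fetch cream.

Request:
step_arm:
  xyz:
    - [0.0019,0.0003,0.032]
    - [0.0019,0.0003,0.032]
    - [0.0019,0.0003,0.032]
    - [0.0011,0.0002,0.0187]
    - [0.0002,0,0.004]
    - [0,0,0]
    - [0,0,0]
  yaw: [0,0,0,0,0,0,0]
  claw: [0.074,0.074,0.074,0.074,0.074,0.074,0.074]

```text
time: 35.55
tool_pos: [0.4513, 0.3097, 0.1491]
ee_rot: [3.14, 0.056, 1.231]
force: [0.1, 0.4, -0.3]
opening: 0.0743
finger_force: 0.0
```

```bash
python3 go.py .4503 .3085 .1480; python3 - <<'E'
from h import *
print(ray(cam("top"),(270+600/3-.33,150+281.5/3-.33),.094))
E
```

```text
t 35.55 pos [0.4513 0.3097 0.1491] up in tool [-5.700e-02  1.000e-04 -9.984e-01] yaw 70.5 open 0.0743 F [ 0.1  0.4 -0.3]
[0.4503 0.3085 0.148 ] [-0.0014 -0.0005  0.0012] / 1 = [-0.0014 -0.0005  0.0012]
[ 0.47928757 -0.29464531]
```

Request:
step_arm:
  xyz:
    - [-0.0014,-0.0003,0.001]
    - [0,0,0]
    - [0,0,0]
    - [0,0,0]
    - [0,0,0]
    - [0,0,0]
    - [0,0,0]
  yaw: [0,0,0,0,0,0,0]
  claw: [0.074,0.066,0.062,0.058,0.054,0.05,0.05]
  newtons: 25

```text
time: 36.25
tool_pos: [0.4493, 0.3087, 0.1474]
ee_rot: [3.142, 0.057, 1.232]
force: [-3.6, 0.0, 5.7]
opening: 0.0599
finger_force: 25.0
```

Request:
step_arm:
  xyz:
    - [-0.0006,0,-0.01]
    - [-0.0011,0,-0.02]
    - [-0.0017,0,-0.03]
    - [-0.0017,0,-0.03]
    - [-0.0017,0,-0.03]
    - [0,0,0]
    - [0,0,0]
  yaw: [0,0,0,0,0,0,0]
  claw: [0.05,0.05,0.05,0.05,0.05,0.05,0.05]

```text
time: 36.95
tool_pos: [0.4496, 0.3083, 0.2669]
ee_rot: [3.141, 0.057, 1.232]
force: [-1.3, 0.1, -5.3]
opening: 0.0594
finger_force: 25.0
```

```bash
python3 go.py .6377 -.0770 .262
```

```text
t 36.95 pos [0.4496 0.3083 0.2669] up in tool [-5.700e-02  1.000e-04 -9.984e-01] yaw 70.6 open 0.0594 F [-1.3  0.1 -5.3]
[ 0.6377 -0.077   0.262 ] [-0.3004  0.3052  0.0221] / 10 = [-0.03    0.0305  0.0022]
```

Request:
step_arm:
  xyz:
    - [-0.015,0.0152,0.0011]
    - [-0.028,0.0285,0.0021]
    - [-0.03,0.0305,0.0022]
    - [-0.03,0.0305,0.0022]
    - [-0.03,0.0305,0.0022]
    - [-0.03,0.0305,0.0022]
    - [-0.03,0.0305,0.0022]
    - [-0.03,0.0305,0.0022]
    - [-0.03,0.0305,0.0022]
    - [-0.025,0.0254,0.0019]
  yaw: [0,0,0,0,0,0,0,0,0,0]
  claw: [0.05,0.05,0.05,0.05,0.05,0.05,0.05,0.05,0.05,0.05]

```text
time: 37.95
tool_pos: [0.6227, -0.0506, 0.2596]
ee_rot: [-3.138, 0.058, 1.231]
force: [0.9, -0.7, -4.1]
opening: 0.0596
finger_force: 25.0
```

Request:
step_arm:
  xyz:
    - [-0.0144,0.0146,0.0011]
    - [-0.008,0.0085,0.0006]
    - [0,0,0]
    - [0,0,0]
    - [0,0,0]
  yaw: [0,0,0,0,0]
  claw: [0.05,0.05,0.05,0.05,0.05]

```text
time: 38.45
tool_pos: [0.637, -0.0756, 0.2621]
ee_rot: [-3.141, 0.057, 1.233]
force: [-0.3, -0.4, -3.7]
opening: 0.06
finger_force: 25.0
```

```bash
python3 go.py .6377 -.0770 .1415
```

```text
t 38.45 pos [ 0.637  -0.0756  0.2621] up in tool [-5.700e-02  1.000e-04 -9.984e-01] yaw 70.7 open 0.06 F [-0.3 -0.4 -3.7]
[ 0.6377 -0.077   0.1415] [0.0057 0.0011 0.1205] / 3 = [0.0019 0.0004 0.0402]
```

Request:
step_arm:
  xyz:
    - [0.0015,0.0003,0.03]
    - [0.0015,0.0003,0.03]
    - [0.0015,0.0003,0.03]
    - [0.0008,0.0002,0.015]
    - [0.0004,0,0.008]
    - [0,0,0]
    - [0,0,0]
    - [0,0,0]
  yaw: [0,0,0,0,0,0,0,0]
  claw: [0.05,0.05,0.05,0.05,0.05,0.05,0.05,0.05]

```text
time: 39.25
tool_pos: [0.6397, -0.0785, 0.1507]
ee_rot: [3.138, 0.057, 1.232]
force: [0.0, 0.2, -4.0]
opening: 0.0599
finger_force: 25.0
```

```bash
python3 go.py .6377 -.0772 .1415
```

```text
t 39.25 pos [ 0.6397 -0.0785  0.1507] up in tool [-5.700e-02  1.000e-04 -9.984e-01] yaw 70.6 open 0.0599 F [ 0.   0.2 -4. ]
[ 0.6377 -0.0772  0.1415] [ 0.0011 -0.0023  0.0092] / 1 = [ 0.0011 -0.0023  0.0092]
```

Request:
step_arm:
  xyz:
    - [0.0003,-0.0005,0.003]
    - [0,0,0.0025]
    - [0,0,0]
    - [0,0,0]
    - [0,0,0]
  yaw: [0,0,0,0,0]
  claw: [0.05,0.05,0.05,0.05,0.05]

```text
time: 39.75
tool_pos: [0.6381, -0.0782, 0.1436]
ee_rot: [3.141, 0.057, 1.232]
force: [0.6, 0.2, -4.8]
opening: 0.0594
finger_force: 25.0
```

```bash
python3 go.py .6377 -.0772 .1415
```

```text
t 39.75 pos [ 0.6381 -0.0782  0.1436] up in tool [-5.700e-02  1.000e-04 -9.984e-01] yaw 70.6 open 0.0594 F [ 0.6  0.2 -4.8]
[ 0.6377 -0.0772  0.1415] [ 0.001  -0.0007  0.002 ] / 1 = [ 0.001  -0.0007  0.002 ]
```

Request:
step_arm:
  xyz:
    - [0.0008,-0.0004,0.0005]
    - [0,0,0.0012]
    - [0,0,0.0007]
    - [0,0,0]
  yaw: [0,0,0,0]
  claw: [0.05,0.05,0.05,0.05]

```text
time: 40.15
tool_pos: [0.638, -0.0774, 0.1415]
ee_rot: [3.141, 0.057, 1.232]
force: [-1.7, 0.5, -1.2]
opening: 0.0598
finger_force: 25.0
```

Request:
step_arm:
  xyz:
    - [0,0,0.0003]
    - [0,0,0]
    - [0,0,0]
    - [0,0,0]
    - [-0.0011,0,-0.02]
    - [-0.0023,0,-0.04]
    - [-0.0023,0,-0.04]
    - [-0.0011,0,-0.02]
    - [0,0,0]
    - [0,0,0]
  yaw: [0,0,0,0,0,0,0,0,0,0]
  claw: [0.05,0.064,0.07,0.076,0.076,0.076,0.076,0.076,0.076,0.076]

```text
time: 41.15
tool_pos: [0.6378, -0.0774, 0.2607]
ee_rot: [3.141, 0.057, 1.232]
force: [-0.7, 0.1, 0.4]
opening: 0.0757
finger_force: 0.0
```

```bash
python3 go.py .5503 .3130 .265
```

```text
t 41.15 pos [ 0.6378 -0.0774  0.2607] up in tool [-5.700e-02  1.000e-04 -9.984e-01] yaw 70.6 open 0.0757 F [-0.7  0.1  0.4]
[0.5503 0.313  0.265 ] [ 0.3386 -0.212  -0.0236] / 9 = [ 0.0376 -0.0236 -0.0026]
```

Request:
step_arm:
  xyz:
    - [0.024,-0.015,-0.0017]
    - [0.038,-0.0238,-0.0026]
    - [0.038,-0.0238,-0.0026]
    - [0.038,-0.0238,-0.0026]
    - [0.038,-0.0238,-0.0026]
    - [0.038,-0.0238,-0.0026]
    - [0.038,-0.0238,-0.0026]
    - [0.038,-0.0238,-0.0026]
    - [0.03,-0.0188,-0.0022]
    - [0.0186,-0.0116,-0.0015]
  yaw: [0,0,0,0,0,0,0,0,0,0]
  claw: [0.076,0.076,0.076,0.076,0.076,0.076,0.076,0.076,0.076,0.076]

```text
time: 42.15
tool_pos: [0.5487, 0.3154, 0.2625]
ee_rot: [-3.139, 0.059, 1.234]
force: [-0.4, -1.0, 0.6]
opening: 0.0761
finger_force: 0.0
```

Request:
step_arm:
  xyz:
    - [0,0,0]
    - [0,0,0]
    - [0,0,0]
    - [0,0,0]
  yaw: [0,0,0,0]
  claw: [0.076,0.076,0.076,0.076]

```text
time: 42.55
tool_pos: [0.551, 0.3118, 0.2647]
ee_rot: [-3.141, 0.058, 1.23]
force: [-0.0, 0.7, -0.3]
opening: 0.076
finger_force: 0.0
```

```bash
python3 go.py .5503 .3130 .1475; python3 - <<'E'
from meas import *
im=capture("top")[:,:,::-1].copy();cv2.imwrite("pics/t4.png",im);c=cam("top")
a=cv2.imread("pics/top0.png");B=(150,192,345,385)
g=lambda i:i[B[0]:B[1],B[2]:B[3]].astype(np.float32).mean(2)
print(cv2.phaseCorrelate(g(a),g(im),cv2.createHanningWindow((40,42),cv2.CV_32F)))
E
```

```text
t 42.55 pos [0.551  0.3118 0.2647] up in tool [-5.700e-02  1.000e-04 -9.984e-01] yaw 70.5 open 0.076 F [-0.   0.7 -0.3]
[0.5503 0.313  0.1475] [ 0.0075 -0.0011  0.1169] / 3 = [ 0.0025 -0.0004  0.039 ]
((0.05452886769335663, -0.3272037928176097), 0.9643102508121066)
```

Image correlation against the first picture puts cream within 0.3 px of where it started. Now green.

Request:
step_arm:
  xyz:
    - [0.0018,0,0.032]
    - [0.0018,0,0.032]
    - [0.0018,0,0.032]
    - [0.001,0,0.017]
    - [0.0002,0,0.004]
    - [0,0,0]
    - [0,0,0]
    - [0,0,0]
  yaw: [0,0,0,0,0,0,0,0]
  claw: [0.076,0.076,0.076,0.076,0.076,0.076,0.076,0.076]

```text
time: 43.4
tool_pos: [0.5519, 0.3134, 0.1496]
ee_rot: [3.139, 0.055, 1.231]
force: [-0.4, 0.1, -0.5]
opening: 0.076
finger_force: 0.0
```

```bash
python3 go.py .5503 .3130 .1475
```

```text
t 43.4 pos [0.5519 0.3134 0.1496] up in tool [-5.700e-02  1.000e-04 -9.984e-01] yaw 70.6 open 0.076 F [-0.4  0.1 -0.5]
[0.5503 0.313  0.1475] [-0.0008 -0.0014  0.0021] / 1 = [-0.0008 -0.0014  0.0021]
```

Request:
step_arm:
  xyz:
    - [-0.0006,-0.0006,0.0012]
    - [0,0,0]
    - [0,0,0]
    - [0,0,0]
    - [0,0,0]
    - [0,0,0]
    - [0,0,0]
    - [0,0,0]
  yaw: [0,0,0,0,0,0,0,0]
  claw: [0.074,0.066,0.062,0.058,0.054,0.05,0.05,0.05]

```text
time: 44.2
tool_pos: [0.5498, 0.3128, 0.147]
ee_rot: [3.142, 0.057, 1.232]
force: [-2.9, 1.9, 4.1]
opening: 0.0599
finger_force: 25.0
```

Request:
step_arm:
  xyz:
    - [-0.0006,0,-0.01]
    - [-0.0011,0,-0.02]
    - [-0.0017,0,-0.03]
    - [-0.0017,0,-0.03]
    - [-0.0017,0,-0.03]
    - [0,0,0]
    - [0,0,0]
  yaw: [0,0,0,0,0,0,0]
  claw: [0.05,0.05,0.05,0.05,0.05,0.05,0.05]

```text
time: 44.9
tool_pos: [0.5503, 0.3126, 0.2672]
ee_rot: [3.14, 0.056, 1.232]
force: [-0.2, -0.2, -2.4]
opening: 0.0594
finger_force: 25.0
```

```bash
python3 go.py .6148 .0604 .262
```

```text
t 44.9 pos [0.5503 0.3126 0.2672] up in tool [-5.700e-02  1.000e-04 -9.984e-01] yaw 70.6 open 0.0594 F [-0.2 -0.2 -2.4]
[0.6148 0.0604 0.262 ] [-0.2159  0.1445  0.0175] / 6 = [-0.036   0.0241  0.0029]
```

Request:
step_arm:
  xyz:
    - [-0.0145,0.0096,0.0012]
    - [-0.027,0.018,0.0022]
    - [-0.03,0.0201,0.0024]
    - [-0.03,0.0201,0.0024]
    - [-0.03,0.0201,0.0024]
    - [-0.03,0.0201,0.0024]
    - [-0.027,0.0181,0.0022]
    - [-0.018,0.012,0.0015]
    - [-0.0094,0.0064,0.0008]
    - [0,0,0]
  yaw: [0,0,0,0,0,0,0,0,0,0]
  claw: [0.05,0.05,0.05,0.05,0.05,0.05,0.05,0.05,0.05,0.05]

```text
time: 45.9
tool_pos: [0.6137, 0.0585, 0.2604]
ee_rot: [-3.14, 0.058, 1.23]
force: [0.6, 0.7, -2.5]
opening: 0.0596
finger_force: 25.0
```

Request:
step_arm:
  xyz:
    - [0,0,0]
    - [0,0,0]
    - [0.0017,0.0002,0.03]
    - [0.0017,0.0002,0.03]
    - [0.0017,0.0002,0.03]
    - [0.0008,0.0001,0.015]
    - [0.0003,0,0.006]
    - [0,0,0]
    - [0,0,0]
    - [0,0,0]
  yaw: [0,0,0,0,0,0,0,0,0,0]
  claw: [0.05,0.05,0.05,0.05,0.05,0.05,0.05,0.05,0.05,0.05]

```text
time: 46.9
tool_pos: [0.6159, 0.0603, 0.1521]
ee_rot: [3.139, 0.056, 1.232]
force: [0.6, 0.0, -2.6]
opening: 0.06
finger_force: 25.0
```

```bash
python3 go.py .6152 .0603 .1412
```

```text
t 46.9 pos [0.6159 0.0603 0.1521] up in tool [-5.700e-02  1.000e-04 -9.984e-01] yaw 70.6 open 0.06 F [ 0.6  0.  -2.6]
[0.6152 0.0603 0.1412] [ 0.0003 -0.0007  0.0109] / 1 = [ 0.0003 -0.0007  0.0109]
```

Request:
step_arm:
  xyz:
    - [0.0003,0,0.004]
    - [0.0002,0,0.003]
    - [0,0,0.001]
    - [0,0,0]
    - [0,0,0]
    - [0,0,0]
  yaw: [0,0,0,0,0,0]
  claw: [0.05,0.05,0.05,0.05,0.05,0.05]

```text
time: 47.5
tool_pos: [0.615, 0.0601, 0.1428]
ee_rot: [3.141, 0.057, 1.232]
force: [-0.9, -0.6, -3.2]
opening: 0.0597
finger_force: 25.0
```

```bash
python3 go.py .6152 .0603 .1412
```

```text
t 47.5 pos [0.615  0.0601 0.1428] up in tool [-5.700e-02  1.000e-04 -9.984e-01] yaw 70.6 open 0.0597 F [-0.9 -0.6 -3.2]
[0.6152 0.0603 0.1412] [0.0003 0.0001 0.0016] / 1 = [0.0003 0.0001 0.0016]
```

Request:
step_arm:
  xyz:
    - [0.0003,0,0.001]
    - [0.0001,0,0.0009]
    - [0,0,0]
  yaw: [0,0,0]
  claw: [0.05,0.05,0.05]

```text
time: 47.8
tool_pos: [0.6152, 0.0604, 0.141]
ee_rot: [3.141, 0.057, 1.232]
force: [0.0, -0.7, -0.7]
opening: 0.0593
finger_force: 25.0
```

Request:
step_arm:
  xyz:
    - [0,0,0.0003]
    - [0,0,0]
    - [0,0,0]
    - [0,0,0]
    - [-0.0011,0,-0.02]
    - [-0.0023,0,-0.04]
    - [-0.0023,0,-0.04]
    - [-0.0011,0,-0.02]
    - [0,0,0]
    - [0,0,0]
  yaw: [0,0,0,0,0,0,0,0,0,0]
  claw: [0.05,0.064,0.07,0.076,0.076,0.076,0.076,0.076,0.076,0.076]

```text
time: 48.8
tool_pos: [0.6149, 0.0604, 0.2604]
ee_rot: [3.141, 0.057, 1.232]
force: [-0.1, -0.0, -0.1]
opening: 0.0765
finger_force: 0.0
```

```bash
python3 go.py .3508 .3049 .268
```

```text
t 48.8 pos [0.6149 0.0604 0.2604] up in tool [-5.700e-02  1.000e-04 -9.984e-01] yaw 70.6 open 0.0765 F [-0.1 -0.  -0.1]
[0.3508 0.3049 0.268 ] [ 0.1425 -0.3302 -0.0158] / 8 = [ 0.0178 -0.0413 -0.002 ]
```

Request:
step_arm:
  xyz:
    - [0.0107,-0.0247,-0.0012]
    - [0.0165,-0.0382,-0.0018]
    - [0.0165,-0.0382,-0.0018]
    - [0.0165,-0.0382,-0.0018]
    - [0.0165,-0.0382,-0.0018]
    - [0.0165,-0.0382,-0.0018]
    - [0.0165,-0.0382,-0.0018]
    - [0.0165,-0.0382,-0.0018]
    - [0.0105,-0.0245,-0.0012]
    - [0.0058,-0.0136,-0.0008]
  yaw: [0,0,0,0,0,0,0,0,0,0]
  claw: [0.078,0.078,0.078,0.078,0.078,0.078,0.078,0.078,0.078,0.078]

```text
time: 49.8
tool_pos: [0.3485, 0.3057, 0.2664]
ee_rot: [-3.139, 0.06, 1.234]
force: [-0.1, 0.4, -0.4]
opening: 0.0778
finger_force: 0.0
```

Request:
step_arm:
  xyz:
    - [0,0,0]
    - [0,0,0]
    - [0,0,0]
    - [0,0,0]
  yaw: [0,0,0,0]
  claw: [0.078,0.078,0.078,0.078]

```text
time: 50.2
tool_pos: [0.3521, 0.3045, 0.2681]
ee_rot: [3.141, 0.057, 1.23]
force: [0.7, -0.5, -0.7]
opening: 0.078
finger_force: 0.0
```

```bash
python3 go.py .3508 .3049 .148; python3 - <<'E'
from meas import *
im=capture("top")[:,:,::-1].copy();cv2.imwrite("pics/t5.png",im);c=cam("top")
circ(c,im,(300,174),[44,30,122],[60,130,220],.162,"green",28)
E
```

```text
t 50.2 pos [0.3521 0.3045 0.2681] up in tool [-5.700e-02  1.000e-04 -9.984e-01] yaw 70.5 open 0.078 F [ 0.7 -0.5 -0.7]
[0.3508 0.3049 0.148 ] [ 0.0067 -0.0014  0.1199] / 3 = [ 0.0022 -0.0005  0.04  ]
green px [299. 175.] circle 613.0 61.1 r 27.7 ell [613.  61.] [26.1 26.7]
```

Green's lid is now at (613.0, 61.0), against (612.4, 60.9) at the start, so under 1 mm off. Last is black.

Request:
step_arm:
  xyz:
    - [0.0017,-0.0003,0.032]
    - [0.0017,-0.0003,0.032]
    - [0.0017,0,0.032]
    - [0.001,0,0.018]
    - [0.0002,0,0.004]
    - [0,0,0]
    - [0,0,0]
    - [0,0,0]
  yaw: [0,0,0,0,0,0,0,0]
  claw: [0.078,0.078,0.078,0.078,0.078,0.078,0.078,0.078]

```text
time: 51.05
tool_pos: [0.3515, 0.3055, 0.1512]
ee_rot: [3.14, 0.055, 1.232]
force: [0.3, -0.4, 0.2]
opening: 0.0781
finger_force: 0.0
```

```bash
python3 go.py .3508 .3049 .148
```

```text
t 51.05 pos [0.3515 0.3055 0.1512] up in tool [-5.700e-02  1.000e-04 -9.984e-01] yaw 70.6 open 0.0781 F [ 0.3 -0.4  0.2]
[0.3508 0.3049 0.148 ] [-0.0006 -0.0004  0.0033] / 1 = [-0.0006 -0.0004  0.0033]
```

Request:
step_arm:
  xyz:
    - [-0.0004,-0.0002,0.0026]
    - [0,0,0]
    - [0,0,0]
    - [0,0,0]
    - [0,0,0]
    - [0,0,0]
    - [0,0,0]
    - [0,0,0]
  yaw: [0,0,0,0,0,0,0,0]
  claw: [0.074,0.066,0.062,0.058,0.054,0.05,0.05,0.05]

```text
time: 51.85
tool_pos: [0.3501, 0.3047, 0.1476]
ee_rot: [3.141, 0.057, 1.232]
force: [-0.7, 0.7, 4.6]
opening: 0.0599
finger_force: 25.0
```

Request:
step_arm:
  xyz:
    - [-0.0006,0,-0.01]
    - [-0.0011,0,-0.02]
    - [-0.0017,0,-0.03]
    - [-0.0017,0,-0.03]
    - [-0.0017,0,-0.03]
    - [-0.0006,0,-0.01]
    - [0,0,0]
    - [0,0,0]
  yaw: [0,0,0,0,0,0,0,0]
  claw: [0.05,0.05,0.05,0.05,0.05,0.05,0.05,0.05]

```text
time: 52.65
tool_pos: [0.3494, 0.3041, 0.2765]
ee_rot: [-3.141, 0.059, 1.232]
force: [-1.0, -0.1, -3.1]
opening: 0.0599
finger_force: 25.0
```

```bash
python3 go.py .5575 -.0175 .265
```

```text
t 52.65 pos [0.3494 0.3041 0.2765] up in tool [-5.700e-02  1.000e-04 -9.984e-01] yaw 70.6 open 0.0599 F [-1.  -0.1 -3.1]
[ 0.5575 -0.0175  0.265 ] [-0.2334  0.3029  0.0249] / 9 = [-0.0259  0.0337  0.0028]
```

Request:
step_arm:
  xyz:
    - [-0.0117,0.0151,0.0013]
    - [-0.022,0.0286,0.0023]
    - [-0.026,0.0337,0.0028]
    - [-0.026,0.0337,0.0028]
    - [-0.026,0.0337,0.0028]
    - [-0.026,0.0337,0.0028]
    - [-0.026,0.0337,0.0028]
    - [-0.026,0.0337,0.0028]
    - [-0.022,0.0286,0.0023]
    - [-0.0137,0.0178,0.0014]
  yaw: [0,0,0,0,0,0,0,0,0,0]
  claw: [0.05,0.05,0.05,0.05,0.05,0.05,0.05,0.05,0.05,0.05]

```text
time: 53.65
tool_pos: [0.5506, -0.0086, 0.264]
ee_rot: [-3.139, 0.059, 1.23]
force: [-0.1, -0.3, -2.8]
opening: 0.0597
finger_force: 25.0
```

Request:
step_arm:
  xyz:
    - [-0.008,0.0106,0.001]
    - [0,0,0]
    - [0,0,0]
    - [0,0,0]
    - [0,0,0]
  yaw: [0,0,0,0,0]
  claw: [0.05,0.05,0.05,0.05,0.05]

```text
time: 54.15
tool_pos: [0.5572, -0.0161, 0.2661]
ee_rot: [-3.141, 0.057, 1.233]
force: [0.4, 0.2, -3.5]
opening: 0.0597
finger_force: 25.0
```

```bash
python3 go.py .5575 -.0177 .1418
```

```text
t 54.15 pos [ 0.5572 -0.0161  0.2661] up in tool [-5.700e-02  1.000e-04 -9.984e-01] yaw 70.7 open 0.0597 F [ 0.4  0.2 -3.5]
[ 0.5575 -0.0177  0.1418] [0.0056 0.0009 0.1242] / 3 = [0.0019 0.0003 0.0414]
```

Request:
step_arm:
  xyz:
    - [0.0015,0.0002,0.03]
    - [0.0015,0.0002,0.03]
    - [0.0015,0.0001,0.03]
    - [0.0008,0,0.017]
    - [0.0004,0,0.008]
    - [0,0,0]
    - [0,0,0]
    - [0,0,0]
    - [0,0,0]
  yaw: [0,0,0,0,0,0,0,0,0]
  claw: [0.05,0.05,0.05,0.05,0.05,0.05,0.05,0.05,0.05]

```text
time: 55.05
tool_pos: [0.5589, -0.0183, 0.1521]
ee_rot: [3.139, 0.056, 1.232]
force: [0.1, 0.6, -3.9]
opening: 0.0595
finger_force: 25.0
```

```bash
python3 go.py .5575 -.0177 .1418
```

```text
t 55.05 pos [ 0.5589 -0.0183  0.1521] up in tool [-5.700e-02  1.000e-04 -9.984e-01] yaw 70.6 open 0.0595 F [ 0.1  0.6 -3.9]
[ 0.5575 -0.0177  0.1418] [ 0.0007 -0.0015  0.0103] / 1 = [ 0.0007 -0.0015  0.0103]
```

Request:
step_arm:
  xyz:
    - [0.0003,-0.0003,0.004]
    - [0.0002,0,0.003]
    - [0,0,0.0005]
    - [0,0,0]
    - [0,0,0]
    - [0,0,0]
  yaw: [0,0,0,0,0,0]
  claw: [0.05,0.05,0.05,0.05,0.05,0.05]

```text
time: 55.65
tool_pos: [0.5579, -0.0181, 0.1435]
ee_rot: [3.141, 0.057, 1.232]
force: [-0.4, 0.5, -3.3]
opening: 0.06
finger_force: 25.0
```

```bash
python3 go.py .5575 -.0177 .1418
```

```text
t 55.65 pos [ 0.5579 -0.0181  0.1435] up in tool [-5.700e-02  1.000e-04 -9.984e-01] yaw 70.6 open 0.06 F [-0.4  0.5 -3.3]
[ 0.5575 -0.0177  0.1418] [ 0.0003 -0.0005  0.0016] / 1 = [ 0.0003 -0.0005  0.0016]
```

Request:
step_arm:
  xyz:
    - [0.0003,-0.0004,0.001]
    - [0.0001,0,0.001]
    - [0,0,0]
  yaw: [0,0,0]
  claw: [0.05,0.05,0.05]

```text
time: 55.95
tool_pos: [0.5576, -0.0176, 0.1417]
ee_rot: [3.141, 0.057, 1.232]
force: [-1.4, -0.0, 0.1]
opening: 0.0599
finger_force: 25.0
```

Request:
step_arm:
  xyz:
    - [0,0,0.0002]
    - [0,0,0]
    - [0,0,0]
    - [0,0,0]
    - [-0.0011,0,-0.02]
    - [-0.0023,0,-0.04]
    - [-0.0023,0,-0.04]
    - [-0.0023,0,-0.04]
    - [0,0,0]
    - [0,0,0]
  yaw: [0,0,0,0,0,0,0,0,0,0]
  claw: [0.05,0.064,0.07,0.076,0.076,0.076,0.076,0.076,0.076,0.076]

```text
time: 56.95
tool_pos: [0.5581, -0.0177, 0.2823]
ee_rot: [3.139, 0.056, 1.232]
force: [-0.5, -0.5, 0.2]
opening: 0.0761
finger_force: 0.0
```

Request:
step_arm:
  xyz:
    - [0.0117,-0.0151,-0.0013]
    - [0.022,-0.0286,-0.0023]
    - [0.026,-0.0337,-0.0028]
    - [0.026,-0.0337,-0.0028]
    - [0.026,-0.0337,-0.0028]
    - [0.026,-0.0337,-0.0028]
    - [0.026,-0.0337,-0.0028]
    - [0.026,-0.0337,-0.0028]
    - [0.02,-0.026,-0.0023]
    - [0.0117,-0.0151,-0.0014]
  yaw: [0,0,0,0,0,0,0,0,0,0]
  claw: [0.076,0.076,0.076,0.076,0.076,0.076,0.076,0.076,0.076,0.076]

```text
time: 57.95
tool_pos: [0.357, 0.289, 0.291]
ee_rot: [-3.139, 0.06, 1.234]
force: [0.5, -0.2, -0.2]
opening: 0.0759
finger_force: 0.0
```

```bash
python3 - <<'E'
from meas import *
print(readout.sense()["time"],readout.sense()["tool_pos"])
im=capture("top")[:,:,::-1].copy();cv2.imwrite("pics/t6.png",im);c=cam("top");a=cv2.imread("pics/top0.png")
for i in(a,im):
    circ(c,i,(300,174),[44,30,122],[60,130,220],.162,"green",28);circ(c,i,(338,200),[0,0,38],[180,90,95],.162,"black",28)
    circ(c,i,(298,225),[0,119,179],[9,239,255],.064,"spice",28)
    circ(c,i,(379,214),[0,0,150],[180,60,255],.05,"sugar",14);circ(c,i,(433,239),[0,0,180],[180,60,255],.024,"salt",15)
for B in((150,192,345,385),(180,232,315,362),(160,215,280,322)):
    g=lambda i:i[B[0]:B[1],B[2]:B[3]].astype(np.float32).mean(2)
    print(cv2.phaseCorrelate(g(a),g(im),cv2.createHanningWindow((B[3]-B[2],B[1]-B[0]),cv2.CV_32F)))
cv2.imwrite("pics/t6c.png",cv2.resize(im[150:320,270:520],None,fx=3,fy=3,interpolation=cv2.INTER_CUBIC))
E
```

```text
57.95 [0.35696399 0.28902802 0.2910349 ]
green px [299. 176.] circle 612.5 61.0 r 27.3 ell [612.4  60.8] [25.9 26.4]
black px [338. 202.] circle 557.9 -16.6 r 28.2 ell [557.5 -16.6] [26.7 27. ]
spice px [298. 224.] circle 527.4 69.8 r 19.7 ell [527.2  70.2] [18.6 18.8]
sugar px [379. 213.] circle 552.6 -110.9 r 19.7 ell [ 552.8 -111.1] [18.2 18.7]
salt px [433. 238.] circle 500.4 -234.2 r 14.6 ell [ 500.4 -234.5] [12.9 14. ]
green px [299. 175.] circle 613.0 61.1 r 27.7 ell [613.  61.] [26.2 26.8]
black px [338. 202.] circle 556.5 -16.1 r 28.4 ell [556.9 -16. ] [27.  27.2]
spice px [297. 224.] circle 527.3 70.1 r 20.0 ell [527.2  70.1] [18.8 19.2]
sugar px [379. 213.] circle 552.5 -110.9 r 19.7 ell [ 552.4 -110.8] [18.4 19.1]
salt px [433. 238.] circle 500.4 -234.2 r 14.6 ell [ 500.4 -234.5] [12.9 14. ]
((0.04169528464762706, -0.38517736379068523), 0.9720603246159024)
((-0.08867698846170313, 0.2579281038840193), 0.8726385371920503)
((0.35429138531327453, -0.35702158915016824), 1.0457791218934236)
```

View pics/t6c.png

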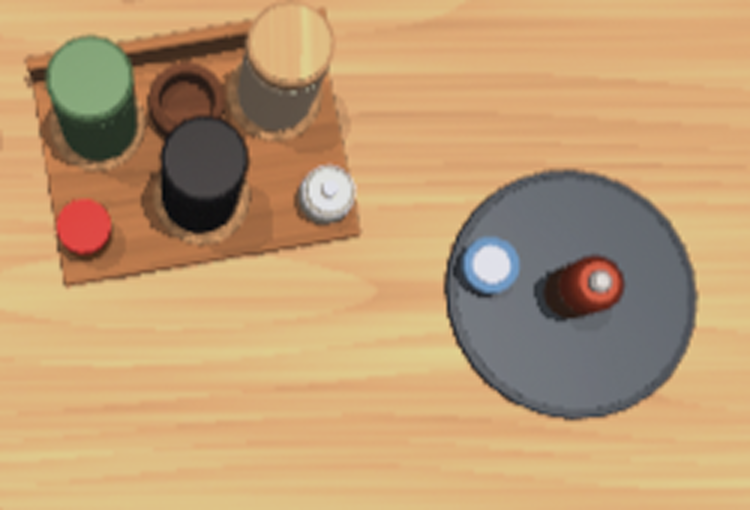

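The final crop shows all three canisters upright on their own pads, within about 1 mm of where they started. The mill stands at the tray centre and the bystanders have not moved. I'll let the arm settle and hand in.

Request:
step_arm:
  xyz:
    - [0,0,0]
    - [0,0,0]
    - [0,0,0]
    - [0,0,0]
  yaw: [0,0,0,0]
  claw: [0.076,0.076,0.076,0.076]

```text
time: 58.4
tool_pos: [0.3611, 0.2868, 0.2925]
ee_rot: [3.141, 0.058, 1.23]
force: [-1.1, 0.7, -0.6]
opening: 0.0761
finger_force: 0.0
```

```bash
python3 -c "
from workcell import workorder
print(workorder.job_done())"
```

```text
the job is handed in; nothing more can be done
None
```

The job is handed in at 58 s of 144 s: the mill stands about 2 mm from the tray's centre, each canister is back on its own pad within about 1 mm of where it started, and the spice jar, sugar pot and salt cellar have not moved.

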